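Load the stage rings of an air sampler

TASK

Get the air sampler ready: swing its clear hood up until the springs hold it open by themselves, then take the grey shipping plug out of the tube and stand it upright in the middle of the small post's pad. Then load every stage ring on the bench into the tube one at a time, smallest hole first at the bottom and each next one with a larger hole, each lying flat on the one below; leave the hood open and do not disturb the bottle, beaker and dishes.

Things in the scene. Friction and masses are not known exactly. Their poses are not given: they have to be found in the camera images.
- hood (a joint): hinge of the clear hood, rad: 0 closed, 1.75 fully open at its stop (leaning a little past upright on the hinge side). Damped, with springs: below about 0.7 it falls shut when let go, beyond about 0.8 it swings open by itself in some 2 s and stays. The hood is a hollow box open underneath, 176 x 176 mm, 100 mm high, 0.7 kg; about 3 N at the handle starts it.
- hood_handle (a point): middle of the hood's handle: a round steel bar 120 mm long, 12 mm thick, along x (parallel to the hinge), 30 mm clear above the hood's top near its free edge, with two 10 mm legs 55 mm either side of this point. Turns with the hood; with the hood closed it is 136 mm above and 166 mm (in the sampler's -y) from the hinge line.
- hood_hinge (a point): point on the hinge line, at the middle of the sampler's +y side, 40 mm above the table; axes are the sampler's: the hinge line runs along x, the hood lies on its -y side when closed and swings up and over to the +y side.
- tube_floor (a point): centre of the tube's floor, on the tube's axis, 40 mm above the table on the sampler's white base (180 x 180 mm); axes are the sampler's, z up. Aluminium tube: bore 68 mm, 70 mm high, wall 5 mm, the top 8 mm flaring out to 80 mm. Two slots 46 mm wide, full height, face the sampler's +x and -x, so fingers spread along x can go down beside a ring.
- plug_knob (a point): middle of the knob of the grey plastic shipping plug that fills the tube at the start: the plug is a disc 64 mm across and 36 mm high with a round knob 28 mm across and 36 mm high on top; this point is on its axis, 54 mm above its underside. 0.14 kg.
- post_top (a point): centre of the flat top of the small fixed post, a white round pad only 36 mm across, 60 mm above the table, on a thin stem with a 90 mm wide, 8 mm thick foot.
- ringA_center (a point): centre (half-way up, on the axis) of the plain metal stage ring with the smallest hole: 64 mm across, hole 10 mm, 16 mm thick; lies flat at the start; either face may be up. None if this ring is absent.
- ringB_center (a point): centre (half-way up, on the axis) of the plain metal stage ring with the second smallest hole: 64 mm across, hole 20 mm, 12 mm thick; lies flat at the start; either face may be up. None if this ring is absent.
- ringC_center (a point): centre (half-way up, on the axis) of the plain metal stage ring with the middle hole: 64 mm across, hole 30 mm, 14 mm thick; lies flat at the start; either face may be up. None if this ring is absent.
- ringD_center (a point): centre (half-way up, on the axis) of the plain metal stage ring with the second largest hole: 64 mm across, hole 40 mm, 12 mm thick; lies flat at the start; either face may be up. None if this ring is absent.
- ringE_center (a point): centre (half-way up, on the axis) of the plain metal stage ring with the largest hole: 64 mm across, hole 50 mm, 16 mm thick; lies flat at the start; either face may be up. None if this ring is absent.
- bottle: amber bottle, 60 mm across, 150 mm high, bystander; origin at the centre of its underside
- beaker: glass beaker, 72 mm across, 90 mm high, bystander; origin at the centre of its underside
- dishes: pile of culture dishes, 90 mm across, 42 mm high, bystander; origin at the centre of its underside
Things that resemble listed ones, but are neither listed nor needed, are in the scene too. Leave any green or pink look-alike of the part that bears ringE_center alone.

How it is judged (in metres and radians):
On the way, in this order (a step that is already met when the one before it is completed fails the run):
1. the hood stands open, let go of (value of joint hood above 1.55 rad and distance between the grasp point and hood_handle above 0.06 m), for 0.3 s.
2. the plug stands on the post, let go of (horizontal distance between plug_knob and post_top below 0.014 m and z of plug_knob in the frame of post_top between 0.05 and 0.058 m and angle between plug_knob's own z axis and vertical below 0.1 rad and distance between the grasp point and plug_knob above 0.06 m), for 0.3 s.
3. the ring with the smallest hole lies flat in the tube, let go of (horizontal distance between ringA_center and tube_floor below 0.007 m and z of ringA_center in the frame of tube_floor below 0.067 m and angle between the z axis of ringA_center and the z axis of tube_floor, either way round below 0.08 rad and distance between the grasp point and ringA_center above 0.06 m), for 0.3 s.
4. the ring with the second smallest hole lies flat in the tube, let go of (horizontal distance between ringB_center and tube_floor below 0.007 m and z of ringB_center in the frame of tube_floor below 0.067 m and angle between the z axis of ringB_center and the z axis of tube_floor, either way round below 0.08 rad and distance between the grasp point and ringB_center above 0.06 m), for 0.3 s.
5. the ring with the middle hole lies flat in the tube, let go of (horizontal distance between ringC_center and tube_floor below 0.007 m and z of ringC_center in the frame of tube_floor below 0.067 m and angle between the z axis of ringC_center and the z axis of tube_floor, either way round below 0.08 rad and distance between the grasp point and ringC_center above 0.06 m), for 0.3 s.
6. the ring with the second largest hole lies flat in the tube, let go of (horizontal distance between ringD_center and tube_floor below 0.007 m and z of ringD_center in the frame of tube_floor below 0.067 m and angle between the z axis of ringD_center and the z axis of tube_floor, either way round below 0.08 rad and distance between the grasp point and ringD_center above 0.06 m), for 0.3 s.
7. the ring with the largest hole lies flat in the tube, let go of (horizontal distance between ringE_center and tube_floor below 0.007 m and z of ringE_center in the frame of tube_floor below 0.067 m and angle between the z axis of ringE_center and the z axis of tube_floor, either way round below 0.08 rad and distance between the grasp point and ringE_center above 0.06 m), for 0.3 s.
At the end, for the whole second after the job is handed in: Hood open beyond 1.55 rad. Plug upright (0.1 rad) on the post's pad, axis within 14 mm of the post's. Every present ring in the tube: centre within 7 mm of its axis and under 67 mm above its floor, flat within 0.08 rad, a larger hole always above a smaller one (value of joint hood above 1.55 rad and horizontal distance between plug_knob and post_top below 0.014 m and z of plug_knob in the frame of post_top between 0.05 and 0.058 m and angle between plug_knob's own z axis and vertical below 0.1 rad and horizontal distance between each of ringA_center, ringB_center, ringC_center, ringD_center, ringE_center and tube_floor below 0.007 m and z of each of ringA_center, ringB_center, ringC_center, ringD_center, ringE_center in the frame of tube_floor below 0.067 m and angle between the z axis of each of ringA_center, ringB_center, ringC_center, ringD_center, ringE_center and the z axis of tube_floor, either way round below 0.08 rad and ((angle between ringA_center's own z axis and vertical below 0.3 rad and z of ringB_center in the frame of ringA_center above 0.005 m) or (angle between ringA_center's own z axis and vertical above 2.8 rad and z of ringB_center in the frame of ringA_center below -0.005 m)) and ((angle between ringA_center's own z axis and vertical below 0.3 rad and z of ringC_center in the frame of ringA_center above 0.005 m) or (angle between ringA_center's own z axis and vertical above 2.8 rad and z of ringC_center in the frame of ringA_center below -0.005 m)) and ((angle between ringA_center's own z axis and vertical below 0.3 rad and z of ringD_center in the frame of ringA_center above 0.005 m) or (angle between ringA_center's own z axis and vertical above 2.8 rad and z of ringD_center in the frame of ringA_center below -0.005 m)) and ((angle between ringA_center's own z axis and vertical below 0.3 rad and z of ringE_center in the frame of ringA_center above 0.005 m) or (angle between ringA_center's own z axis and vertical above 2.8 rad and z of ringE_center in the frame of ringA_center below -0.005 m)) and ((angle between ringB_center's own z axis and vertical below 0.3 rad and z of ringC_center in the frame of ringB_center above 0.005 m) or (angle between ringB_center's own z axis and vertical above 2.8 rad and z of ringC_center in the frame of ringB_center below -0.005 m)) and ((angle between ringB_center's own z axis and vertical below 0.3 rad and z of ringD_center in the frame of ringB_center above 0.005 m) or (angle between ringB_center's own z axis and vertical above 2.8 rad and z of ringD_center in the frame of ringB_center below -0.005 m)) and ((angle between ringB_center's own z axis and vertical below 0.3 rad and z of ringE_center in the frame of ringB_center above 0.005 m) or (angle between ringB_center's own z axis and vertical above 2.8 rad and z of ringE_center in the frame of ringB_center below -0.005 m)) and ((angle between ringC_center's own z axis and vertical below 0.3 rad and z of ringD_center in the frame of ringC_center above 0.005 m) or (angle between ringC_center's own z axis and vertical above 2.8 rad and z of ringD_center in the frame of ringC_center below -0.005 m)) and ((angle between ringC_center's own z axis and vertical below 0.3 rad and z of ringE_center in the frame of ringC_center above 0.005 m) or (angle between ringC_center's own z axis and vertical above 2.8 rad and z of ringE_center in the frame of ringC_center below -0.005 m)) and ((angle between ringD_center's own z axis and vertical below 0.3 rad and z of ringE_center in the frame of ringD_center above 0.005 m) or (angle between ringD_center's own z axis and vertical above 2.8 rad and z of ringE_center in the frame of ringD_center below -0.005 m))); the robot touches nothing.
It fails at once if a bystander (bottle, beaker or dishes) is shifted by more than 30 mm or knocked over (distance of any of bottle, beaker, dishes from where it was at the start of the episode above 0.03 m or angle between any of bottle, beaker, dishes's own z axis and vertical above 0.5 rad).
Of ringA, ringB, ringC, ringD, ringE only 3 to 5 are there at a start; the rules pass over those that are not, and their reading is None.
At some moment in a run one of ringA, ringB, ringC, ringD, ringE may be knocked a few centimetres aside while the robot is not near it.
It also fails if it takes over 210 s, if anything falls off the work surface, if the arm or the gripper's body presses on something with over 40 N, if the wrist force passes 120 N, or if a joint passes its speed limit or range.

ROBOT

A 7-joint arm with a two-finger parallel gripper is mounted at the origin on the work surface. World frame = base frame: x ahead of the robot, y to its left, z up, the work surface at z = 0. Lengths are in mm, angles in rad, forces in N, time in s.
With the tool pointing down it reaches from about 400 to 925 mm from the base axis. Payload 5.6 kg.
Tool frame: the origin (TCP) lies at the very end of the fingers, on their centre line; the grasp point (between the pads) lies 19 mm behind it; x points along the fingers, y is the direction in which the jaws open and shut, and the axes are right-handed (so a half turn about x gives the same grasp; the last joint's range is limited). The gripper opens to 85 mm and grips with 20 to 120 N. Pads are 22 mm wide; open, the fingers measure 114 mm over their backs; the gripper's body (76 mm by 85 mm) begins 54 mm behind the grasp point. The pads swing forward as they close: fully open they stand 13 mm farther back than shut.
Start: joints at [1.141, 0.468, -0.012, 1.603, 0.006, 1.071, -0.056], TCP at [245.157, -602.003, 193.09] pointing down, gripper open.
Joint ranges: [-2.53, 2.53], [-0.31, 2.02], [-1.57, 1.55], [0.28, 2.44], [-1.29, 4.43], [0.15, 1.84], [-2.92, 2.92]. Speed limits (rad/s): [2.57, 2.57, 3.14, 3.14, 3.14, 3.14, 3.14].

INTERFACE

Orientations are given as a unit quaternion [w, x, y, z].
In Python, from workcell import bot gives the robot as it stands.
- The arm moves only by the tool servo_tool, never from a script. Its argument "commands" is a list of rows, each an object of numbers: "jaw": the finger opening in mm, from 0 to 85.4; "tx", "ty", "tz": the shift along the tool's x, y, z in mm; "twist": the turn about the tool's x in degrees. A call has 1 to 12 rows; each row shifts and turns the commanded pose from where the row before left it, along the tool's axes as they then stand; what a row does not reach is not made up. A row lasts 1/8 s, in which the tool goes at most 62.5 mm and 10.7 degrees, less where a joint would pass 70% of its speed; a pose out of reach is approached as far as the arm can. A call is refused whole if a number of a shift passes 62.5 or a number of a turn 10.7, either way. A call with a gripper value outside its range is refused whole. The fingers move at their own pace and stop on an object; the grip force is fixed at half the most. Time passes only in rows, so rows that do not move let the fingers close. It gives the time, the measured TCP pose, the force and the opening at its end, in the units of the state.
- bot.get_state(): the state, without advancing time (a new reading comes with each control period).
- bot.get_image(name): name is "scene" or "top" or "wrist"; returns (picture, depth): 420x560x3 uint8, red, green, blue; 420x560 float32, mm along the optical axis (not along the pixel's ray), 0 where there is no reading.
- bot.camera_info(name): a dict with "vertical_fov" (degrees; the focal length in pixels is half the picture's height over the tangent of half this angle, whatever the lens; pixels are square), "cx", "cy" (the principal point, pixels), "xyz" and "attitude" of the camera in the world. Camera axes: x right, y down, z forward; pixel columns grow to the right and rows downward; lengths in mm; the calibration is good to about 2 mm. A picture is of the moment at which its call begins: read the wrist's pose just before it. camera_info takes no time and is no camera call; for the wrist camera it gives the pose at the moment of the call.
- bot.sign_off(): hands the job in, once; it reports no verdict.
The state is a dict: "clock": time; "q": joint angles; "joint_velocities": joint speeds; "effort": joint torques, N m; "position": TCP position; "tcp_rot": TCP orientation; "contact_force": force on the tool from outside, world axes, zero at the start; "ft_torque": the same for the moment, N m; "gripper_width": finger opening in mm.
Only numpy, scipy, OpenCV 4.12 (cv2) and the standard library are available. Lean on these libraries where they do the work, as an engineer would, in place of code of your own. Each camera call takes 0.05 s, during which the arm holds its last target.

## Working session

There is one attempt and no reset: what is moved stays moved. The work goes in short steps, Python scripts to look and compute and a tool call to move; the robot and the scene stay as the last step left them, time stands still between calls to the robot, and variables do not carry over. Pictures are saved under pics/ and viewed, and the job is handed in when it is done.

Besides the shell and the picture viewer there is one more tool, called after "Request:" as name([rows], argument=value, ...), one row to a line, values as JSON. servo_tool: Moves the arm, as the interface text tells. Its arguments: {"type":"object","properties":{"commands":{"type":"array","items":{"type":"object","properties":{"jaw":{"type":"number"},"tx":{"type":"number"},"ty":{"type":"number"},"tz":{"type":"number"},"twist":{"type":"number"}}}}},"required":["commands"]}

```bash
ls -la; mkdir -p pics
cat > h.py <<'E'
import numpy as np, cv2
from workcell import bot
from scipy.spatial.transform import Rotation as R
def rot(q): return R.from_quat([q[1],q[2],q[3],q[0]]).as_matrix()
def grab(name,fn=None):
    ci=bot.camera_info(name); im,d=bot.get_image(name)
    if fn: cv2.imwrite('pics/'+fn,cv2.cvtColor(im,cv2.COLOR_RGB2BGR))
    return ci,im,d
def foc(ci,h=420): return h/2/np.tan(np.radians(ci['vertical_fov'])/2)
def att(ci):
    a=np.array(ci['attitude']); return rot(a) if a.size==4 else a
def ray(ci,u,v):
    f=foc(ci); d=np.array([(u-ci['cx'])/f,(v-ci['cy'])/f,1.]); return att(ci)@d
def onplane(ci,u,v,z):
    r=ray(ci,u,v); o=np.array(ci['xyz']); return o+r*(z-o[2])/r[2]
def cloud(ci,d):
    v,u=np.mgrid[0:d.shape[0],0:d.shape[1]]; f=foc(ci)
    p=np.stack([(u-ci['cx'])/f*d,(v-ci['cy'])/f*d,d],-1)
    return p@att(ci).T+np.array(ci['xyz'])
def proj(ci,p):
    c=att(ci).T@(np.array(p)-np.array(ci['xyz'])); f=foc(ci); return c[0]/c[2]*f+ci['cx'],c[1]/c[2]*f+ci['cy']
E
python3 - <<'E'
from h import *
s=bot.get_state(); print(s)
for n in ['scene','top','wrist']:
    ci,im,d=grab(n,n+'0.png'); print(n,ci)
    np.savez('/tmp/%s0.npz'%n,im=im,d=d)
E
```

```text
total 12
drwxr-xr-x  3 agent agent 4096 Dec  6 16:23 .
drwxr-xr-x 23 root  root  4096 Dec  6 16:23 ..
drwxr-xr-x  2 agent agent 4096 Dec  6 16:23 pics
{'clock': 0.0, 'q': array([ 1.14101478,  0.46837511, -0.01156689,  1.60366352,  0.00602409,
        1.07140648, -0.05627581]), 'joint_velocities': array([-8.41751479e-05,  4.53654031e-04, -6.18516058e-04, -1.09837639e-03,
       -1.10718916e-03,  1.79173173e-03, -1.27512403e-03]), 'effort': array([ 1.60674665e-05, -5.32370102e+01,  2.09834380e-02, -2.51303512e+01,
        1.12735262e-02,  7.60477153e-03, -7.20458786e-06]), 'position': array([ 244.84468446, -601.42174865,  192.12321991]), 'tcp_rot': array([-0.13525875, -0.69374897, -0.1364937 ,  0.69410871]), 'contact_force': array([ 0.36050131, -0.37061451, -0.32417062]), 'ft_torque': array([-8.94273944e-05, -3.69462343e-02, -4.38575951e-03]), 'gripper_width': 85.3171243979829}
scene {'vertical_fov': 45.27392436087682, 'cx': 282.8946947112981, 'cy': 205.9269895099775, 'xyz': array([ 934.32274534, -400.57763284, 1045.1137548 ]), 'attitude': array([-0.24893383,  0.87541503,  0.39889469, -0.11208706])}
top {'vertical_fov': 44.778829967492925, 'cx': 283.50444959125116, 'cy': 214.27521046886628, 'xyz': array([ 227.13495237,  -24.83056279, 1493.92297449]), 'attitude': array([ 0.07846838, -0.69313201,  0.71192864, -0.08104529])}
wrist {'vertical_fov': 70.64558842383167, 'cx': 279.72606299047413, 'cy': 205.77101212331615, 'xyz': array([ 310.71350373, -576.39121472,  373.4102452 ]), 'attitude': array([ 0.11709213,  0.82146728, -0.55235594, -0.0798991 ])}
```

View pics/scene0.png

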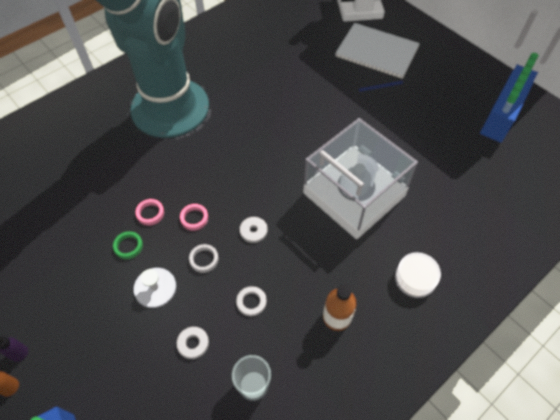

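View pics/top0.png

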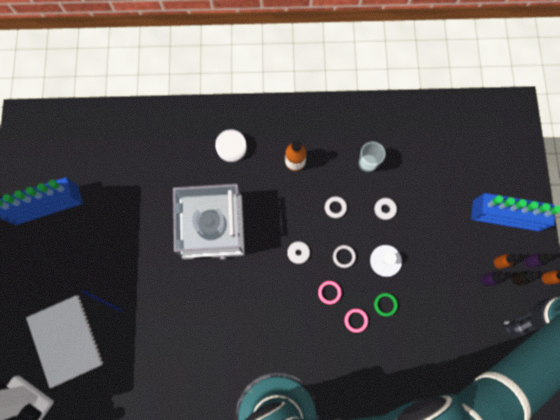

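View pics/wrist0.png

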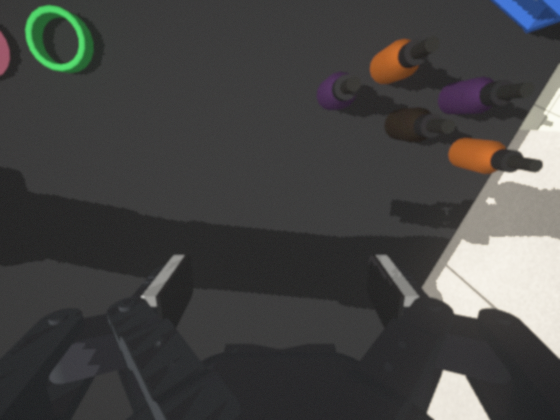

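Run:
```python
from h import *
a=np.load('/tmp/top0.npz'); b=np.load('/tmp/scene0.npz')
ct=bot.camera_info('top'); cs=bot.camera_info('scene')
bgr=lambda x:cv2.cvtColor(x,cv2.COLOR_RGB2BGR)
cr=cv2.resize(bgr(a['im'][130:340,160:440]),None,fx=2.8,fy=2.8,interpolation=cv2.INTER_CUBIC); cv2.imwrite('pics/topc.png',cr)
cr=cv2.resize(bgr(b['im'][100:400,100:450]),None,fx=1.95,fy=1.95,interpolation=cv2.INTER_CUBIC); cv2.imwrite('pics/scc.png',cr)
P=cloud(ct,a['d'])
for u,v in [(335,207),(385,209),(298,252),(344,256)]:
    w=a['im'][v-16:v+17,u-16:u+17]; g=w.min(2)
    m=(g>110).astype(np.uint8)
    cs_,h=cv2.findContours(m,cv2.RETR_CCOMP,cv2.CHAIN_APPROX_NONE)
    for i,c in enumerate(cs_):
        if len(c)<8: continue
        e=cv2.fitEllipse(c); x=onplane(ct,e[0][0]+u-16,e[0][1]+v-16,14)
        f=foc(ct); print((u,v),'hole' if h[0][i][3]>=0 else 'outer',np.round(x,0),'diam mm',np.round(np.array(e[1])/f*1480,1), cv2.contourArea(c))
    zz=P[v-16:v+17,u-16:u+17,2][m>0]; print('z',np.percentile(zz,[10,50,90]))
```

```text
(335, 207) outer [ 586. -190.   14.] diam mm [61.7 63.3] 362.5
(335, 207) hole [ 586. -189.   14.] diam mm [34.5 37.3] 118.5
z [-1.32488281  9.48910448 14.71456564]
(385, 209) outer [ 577. -338.   14.] diam mm [62.2 64. ] 370.0
(385, 209) hole [ 577. -339.   14.] diam mm [23.5 27.3] 58.0
z [-0.2151228  12.04825837 16.11803135]
(298, 252) outer [453. -74.  14.] diam mm [63.9 64.5] 382.0
(298, 252) hole [453. -74.  14.] diam mm [17.7 17.7] 28.0
z [-0.11498443 10.1616119  14.94553162]
(344, 256) outer [ 437. -207.   14.] diam mm [64.2 65. ] 387.5
(344, 256) hole [ 437. -207.   14.] diam mm [45.1 48.7] 202.0
z [-1.61238385 12.27804205 17.93684921]
```

View pics/topc.png

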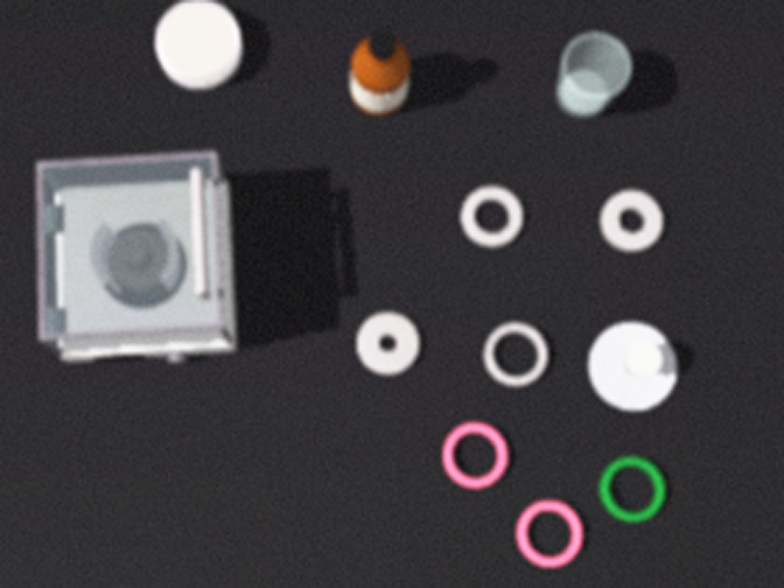

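View pics/scc.png

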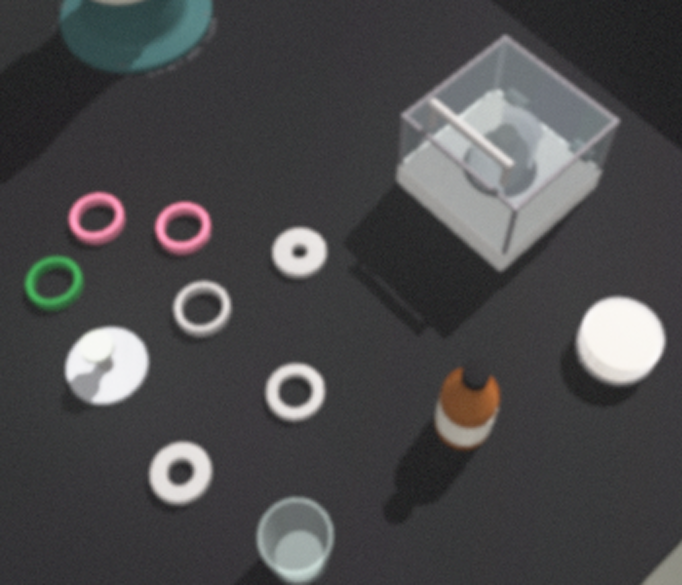

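Run:
```python
from h import *
a=np.load('/tmp/top0.npz'); b=np.load('/tmp/scene0.npz')
ct=bot.camera_info('top'); cs=bot.camera_info('scene')
bgr=lambda x:cv2.cvtColor(x,cv2.COLOR_RGB2BGR)
cv2.imwrite('pics/tsam.png',cv2.resize(bgr(a['im'][175:270,165:255]),None,fx=6,fy=6,interpolation=cv2.INTER_CUBIC))
cv2.imwrite('pics/ssam.png',cv2.resize(bgr(b['im'][110:245,295:425]),None,fx=4.4,fy=4.4,interpolation=cv2.INTER_CUBIC))
P=cloud(ct,a['d']); Q=cloud(cs,b['d'])
# handle by brightness & height in both depth maps
for X,im in((P,a['im']),(Q,b['im'])):
    m=(abs(X[...,2]-176)<25)&(X[...,0]>350)&(X[...,0]<800)&(X[...,1]>-50)&(X[...,1]<350)
    print(m.sum(), np.percentile(X[m],[5,50,95],axis=0).round(0) if m.any() else '')
# post
m=(a['im'].min(2)>150); u0=np.s_[240:282,366:408]
X=P[u0][m[u0]]; t=X[(X[:,2]>45)&(X[:,2]<75)]; print('post',len(t),t.mean(0)); t=X[(X[:,2]<25)];print('foot',t.mean(0))
X=Q.reshape(-1,3); t=X[(b['im'].reshape(-1,3).min(1)>120)&(X[:,2]>45)&(X[:,2]<75)&(abs(X[:,0]-425)<60)&(abs(X[:,1]+330)<60)]; print('post scene',len(t),t.mean(0))
s=bot.get_state(); print(rot(s['tcp_rot']).round(3))
cw=bot.camera_info('wrist'); M=rot(s['tcp_rot']); print('cam in tool', (M.T@(np.array(cw['xyz'])-s['position'])).round(1)); print((M.T@att(cw)).round(3))
```

```text
203 [[482. 100. 174.]
 [537. 105. 179.]
 [593. 111. 184.]]
356 [[486. 101. 159.]
 [545. 105. 180.]
 [599. 112. 183.]]
post 133 [ 421.80082731 -330.06559279   58.90549542]
foot [ 420.800999   -326.45498516    6.75551619]
post scene 236 [ 424.97871493 -329.26503733   60.0570993 ]
[[-0.001  0.377 -0.926]
 [ 0.001 -0.926 -0.377]
 [-1.    -0.001  0.   ]]
cam in tool [-181.2    1.3  -70.4]
[[ 0.    -0.281  0.96 ]
 [ 1.    -0.    -0.   ]
 [ 0.     0.96   0.281]]
```

View pics/tsam.png

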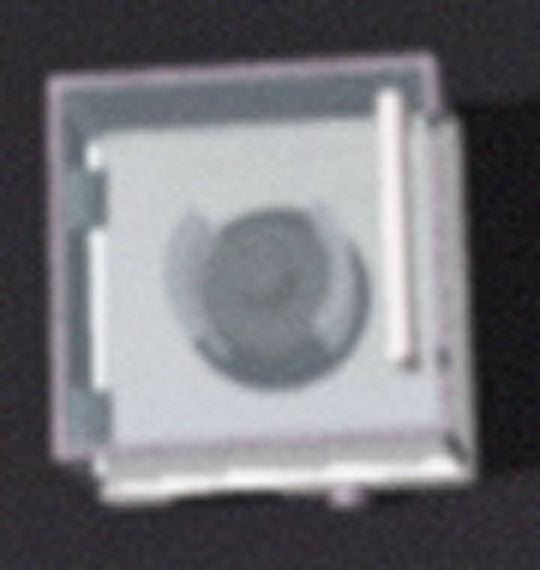

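View pics/ssam.png

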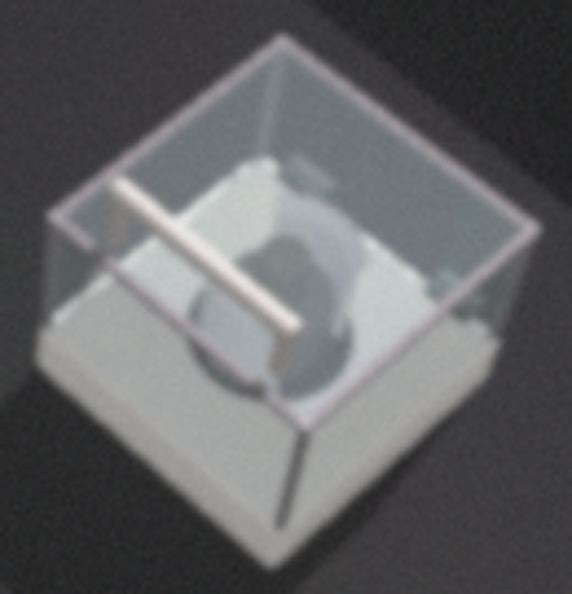

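```bash
cat >> h.py <<'E'
def st():
    s=bot.get_state(); M=rot(s['tcp_rot']); return s,M,np.degrees(np.arctan2(M[1,1],M[0,1]))
def goto(p):
    s,M,y=st(); d=np.array(p)-s['position']; t=M.T@d
    print('at',s['position'].round(1),'yaw_y %.1f'%y,'need t',t.round(1),'F',np.round(s['contact_force'],1),'w %.1f'%s['gripper_width'],'clk %.2f'%s['clock'], 'tilt %.2f'%np.degrees(np.arccos(min(1,-M[2,0]))))
E
python3 - <<'E'
from h import *
a=np.load('/tmp/top0.npz'); b=np.load('/tmp/scene0.npz')
ct=bot.camera_info('top'); cs=bot.camera_info('scene')
p=onplane(ct,229.7,190.3,180);q=onplane(ct,232,234.7,180);print('top',p,q,(p+q)/2,np.degrees(np.arctan2(*(p-q)[[1,0]])))
p=onplane(cs,295+118/4.4,110+183/4.4,180);q=onplane(cs,295+296/4.4,110+328/4.4,180);print('scene',p,q,(p+q)/2,np.degrees(np.arctan2(*(q-p)[[1,0]])))
goto([540,105,300])
E
```

```text
top [598.83243764 108.27968689 180.        ] [477.94474974 102.63773969 180.        ] [538.38859369 105.45871329 180.        ] 2.67211134999632
scene [483.91600133 105.91481395 180.        ] [601.52595664 110.16531549 180.        ] [542.72097899 108.04006472 180.        ] 2.069806504919483
at [ 244.9 -601.6  192.4] yaw_y -67.8 need t [-107.  -543.3 -539.7] F [ 0.7 -0.4 -0.3] w 85.2 clk 0.15 tilt 0.08
```

Request:
servo_tool([
  {"tx": -50, "twist": 9},
  {"tx": -50, "twist": 8},
  {},
])

```text
invalid input at $.commands[0]: expected keys jaw, tx, ty, tz, twist
```

Request:
servo_tool([
  {"jaw": 85, "tx": -50, "ty": 0, "tz": 0, "twist": 10},
  {"jaw": 85, "tx": -50, "ty": 0, "tz": 0, "twist": 10},
  {"jaw": 85, "tx": 0, "ty": 0, "tz": 0, "twist": 0},
])

```text
clock: 0.52
position: [246.1, -604.1, 297.9]
tcp_rot: [0.016, 0.708, 0.01, -0.706]
contact_force: [-0.4, -0.2, -0.9]
gripper_width: 85.0
```

```bash
python3 -c "
from h import *
goto([440,105,300])"
```

```text
at [ 246.1 -604.1  297.9] yaw_y -87.9 need t [  -6.9 -701.4 -220. ] F [-0.4 -0.2 -0.9] w 85.0 clk 0.53 tilt 0.49
```

Request:
servo_tool([
  {"jaw": 85, "tx": -3, "ty": -40, "tz": -40, "twist": 0},
  {"jaw": 85, "tx": -3, "ty": -40, "tz": -40, "twist": 0},
  {"jaw": 85, "tx": 0, "ty": -40, "tz": -40, "twist": 0},
  {"jaw": 85, "tx": 0, "ty": -45, "tz": -40, "twist": 0},
  {"jaw": 85, "tx": 0, "ty": -45, "tz": -40, "twist": 0},
  {"jaw": 85, "tx": 0, "ty": -50, "tz": -40, "twist": 0},
  {"jaw": 85, "tx": 0, "ty": -55, "tz": -30, "twist": 0},
  {"jaw": 85, "tx": 0, "ty": -60, "tz": -20, "twist": 0},
  {"jaw": 85, "tx": 0, "ty": -60, "tz": 0, "twist": 0},
  {"jaw": 85, "tx": 0, "ty": -60, "tz": 0, "twist": 0},
  {"jaw": 85, "tx": 0, "ty": -60, "tz": 0, "twist": 0},
  {"jaw": 85, "tx": 0, "ty": -60, "tz": 0, "twist": 0},
])

```text
clock: 2.02
position: [509.7, 23.2, 298.2]
tcp_rot: [-0.014, -0.707, -0.014, 0.707]
contact_force: [1.4, -0.2, -1.1]
gripper_width: 84.8
```

```bash
python3 -c "
from h import *
goto([540,105,300])
grab('wrist','w1.png');grab('top','t1.png')"
```

```text
at [509.7  23.2 298.2] yaw_y -87.8 need t [ -1.8 -80.5 -33.4] F [ 1.4 -0.2 -1.1] w 84.8 clk 2.02 tilt 0.06
```

View pics/w1.png

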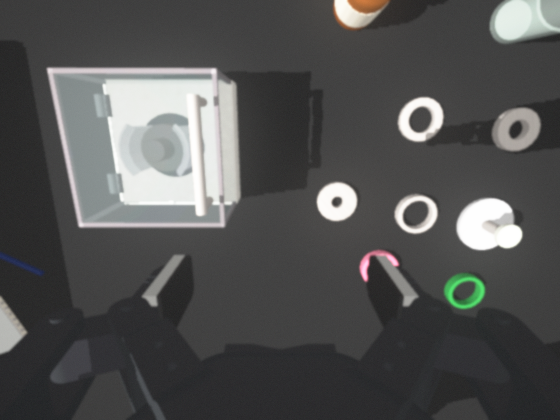

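Run:
```python
from h import *
ci,im,d=grab('wrist')
p=onplane(ci,193.5,96,180);q=onplane(ci,201,213,180);print(p,q,(p+q)/2,np.degrees(np.arctan2(*(p-q)[[1,0]])),np.linalg.norm(p-q))
P=cloud(ci,d); g=im.min(2)
big=cv2.resize(g,None,fx=4,fy=4,interpolation=cv2.INTER_CUBIC)
for u,v,z in [(421,119,14),(516,130,12),(337,202,16),(416,213,12)]:
    w=28;sub=big[4*(v-w):4*(v+w),4*(u-w):4*(u+w)]
    _,m=cv2.threshold(sub,0,1,cv2.THRESH_BINARY+cv2.THRESH_OTSU)
    c_,h=cv2.findContours(m,cv2.RETR_CCOMP,cv2.CHAIN_APPROX_NONE)
    for i,c in enumerate(c_):
        if cv2.contourArea(c)<200: continue
        pts=np.array([onplane(ci,(x[0][0]+.5)/4-.5+u-w,(x[0][1]+.5)/4-.5+v-w,z)[:2] for x in c],np.float32)
        e=cv2.fitEllipse(pts); print((u,v),'hole' if h[0][i][3]>=0 else 'outer',np.round(e[0],1),np.round(e[1],1))
    zz=P[v-w:v+w,u-w:u+w,2][g[v-w:v+w,u-w:u+w]>110]; print(np.percentile(zz,[50,75,90]).round(1))
goto([0,0,0])
```

```text
[596.91288265 114.84417119 180.        ] [480.13138949 110.5772279  180.        ] [538.52213607 112.71069954 180.        ] 2.0925330582919197 116.85941959971613
(421, 119) outer [ 588.7 -186.9] [62.5 67.3]
(421, 119) hole [ 588.  -186.7] [34.1 38. ]
[11.6 12.5 13.2]
(516, 130) outer [ 579.2 -336.5] [64.3 71.1]
(516, 130) hole [ 579.2 -336. ] [20.5 26.8]
[13.9 14.6 15.2]
(337, 202) outer [455.5 -72.3] [63.7 65.4]
(337, 202) hole [455.7 -72.1] [16.6 18. ]
[12.  12.7 13.3]
(416, 213) outer [ 438.1 -206.5] [65.1 72.1]
(416, 213) hole [ 438.4 -205.4] [40.2 47.6]
[13.6 16.  16.8]
at [509.7  25.2 298.4] yaw_y -87.4 need t [299.   2. 510.] F [-0.  -1.7  0.9] w 85.1 clk 2.17 tilt 0.08
```

Request:
servo_tool([
  {"jaw": 85, "tx": 10, "ty": -42, "tz": -17, "twist": 0},
  {"jaw": 85, "tx": 40, "ty": -41, "tz": -16, "twist": 0},
  {"jaw": 85, "tx": 14, "ty": 0, "tz": 0, "twist": 0},
  {"jaw": 85, "tx": 0, "ty": 0, "tz": 0, "twist": 0},
])

```text
clock: 2.68
position: [539.6, 103.5, 233.3]
tcp_rot: [-0.013, -0.706, -0.012, 0.708]
contact_force: [0.1, -1.1, -0.6]
gripper_width: 84.9
```

Run:
```python
from h import *
goto([540,109,170])
ci,im,d=grab('wrist','w2.png')
s,M,y=st()
for t in [(0,0,0),(0,42,0),(0,-42,0)]: print(proj(ci,s['position']+M@np.array(t)))
```

```text
at [539.6 103.5 233.3] yaw_y -87.9 need t [63.2 -5.6 -0.8] F [ 0.1 -1.1 -0.6] w 84.9 clk 2.67 tilt 0.24
(np.float64(277.6320620312025), np.float64(231.6292582325466))
(np.float64(342.3622760191236), np.float64(231.67475215578077))
(np.float64(212.89372015366672), np.float64(231.58375859683966))
```

View pics/w2.png

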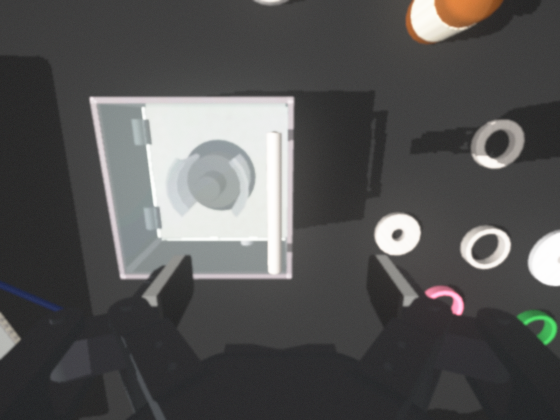

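Request:
servo_tool([
  {"jaw": 60, "tx": 25, "ty": -3.5, "tz": 0, "twist": 0},
  {"jaw": 60, "tx": 25, "ty": 0, "tz": 0, "twist": 0},
  {"jaw": 60, "tx": 23, "ty": 0, "tz": 0, "twist": 0},
  {"jaw": 30, "tx": 0, "ty": 0, "tz": 0, "twist": 0},
  {"jaw": 30, "tx": 0, "ty": 0, "tz": 0, "twist": 0},
  {"jaw": 30, "tx": 0, "ty": 0, "tz": 0, "twist": 0},
])

```text
clock: 3.48
position: [541.3, 108.9, 163.6]
tcp_rot: [0.013, 0.708, 0.013, -0.706]
contact_force: [-1.2, -0.0, -0.4]
gripper_width: 30.2
```

Run:
```python
from h import *
goto([540,107,160])
ci,im,d=grab('wrist','w3.png')
```

```text
at [541.3 108.9 163.6] yaw_y -87.9 need t [3.6 1.9 1.4] F [-1.2 -0.  -0.4] w 30.2 clk 3.48 tilt 0.15
```

View pics/w3.png

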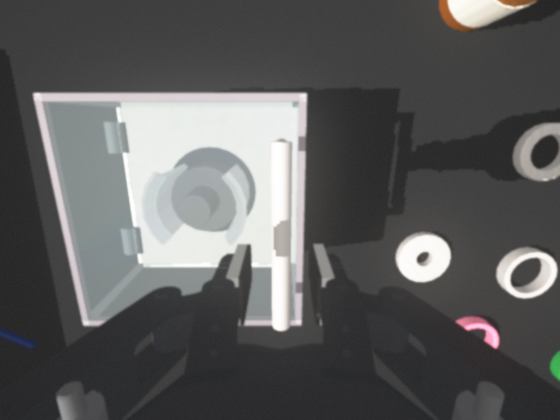

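Request:
servo_tool([
  {"jaw": 5, "tx": 2, "ty": 0, "tz": 0, "twist": 0},
  {"jaw": 5, "tx": 0, "ty": 0, "tz": 0, "twist": 0},
  {"jaw": 5, "tx": 0, "ty": 0, "tz": 0, "twist": 0},
  {"jaw": 5, "tx": 0, "ty": 0, "tz": 0, "twist": 0},
])

```text
clock: 4.03
position: [540.3, 109.1, 160.0]
tcp_rot: [-0.013, -0.707, -0.013, 0.707]
contact_force: [-0.3, 0.2, -0.2]
gripper_width: 5.1
```

Run:
```python
from h import *
goto([540,107,160])
th0=np.arctan2(136,166); r=np.hypot(136,166); prev=None
for k in range(0,17):
    th=th0+k*0.07; p=np.array([-r*np.cos(th),r*np.sin(th)])
    if prev is not None: print(k,round(k*.07,2),'dy %.1f dz %.1f'%tuple(p-prev))
    prev=p
```

```text
at [540.3 109.1 160. ] yaw_y -87.8 need t [0.  2.1 0.4] F [-0.3  0.2 -0.2] w 5.1 clk 4.03 tilt 0.01
1 0.07 dy 9.9 dz 11.3
2 0.14 dy 10.7 dz 10.6
3 0.21 dy 11.4 dz 9.8
4 0.28 dy 12.1 dz 9.0
5 0.35 dy 12.6 dz 8.1
6 0.42 dy 13.2 dz 7.2
7 0.49 dy 13.7 dz 6.3
8 0.56 dy 14.1 dz 5.3
9 0.63 dy 14.4 dz 4.3
10 0.7 dy 14.7 dz 3.3
11 0.77 dy 14.9 dz 2.2
12 0.84 dy 15.0 dz 1.2
13 0.91 dy 15.0 dz 0.1
14 0.98 dy 15.0 dz -0.9
15 1.05 dy 14.9 dz -2.0
16 1.12 dy 14.7 dz -3.0
```

Run:
```python
from h import *
grab('wrist','w4.png');grab('scene','s4.png')
```

```text
(no output)
```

View pics/w4.png

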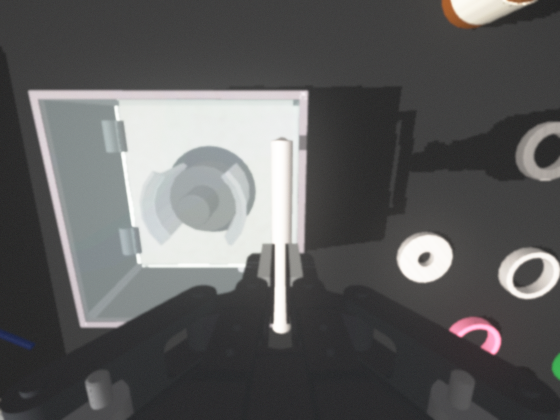

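View pics/s4.png

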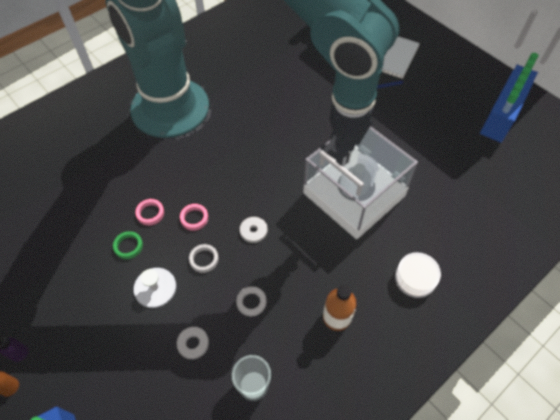

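Run:
```python
import cv2
a=cv2.imread('pics/w4.png')[220:345,200:360]; cv2.imwrite('pics/w4c.png',cv2.resize(a,None,fx=4.5,fy=4.5,interpolation=cv2.INTER_CUBIC))
a=cv2.imread('pics/s4.png')[110:220,290:420]; cv2.imwrite('pics/s4c.png',cv2.resize(a,None,fx=5,fy=5,interpolation=cv2.INTER_CUBIC))
```

```text
(no output)
```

View pics/w4c.png

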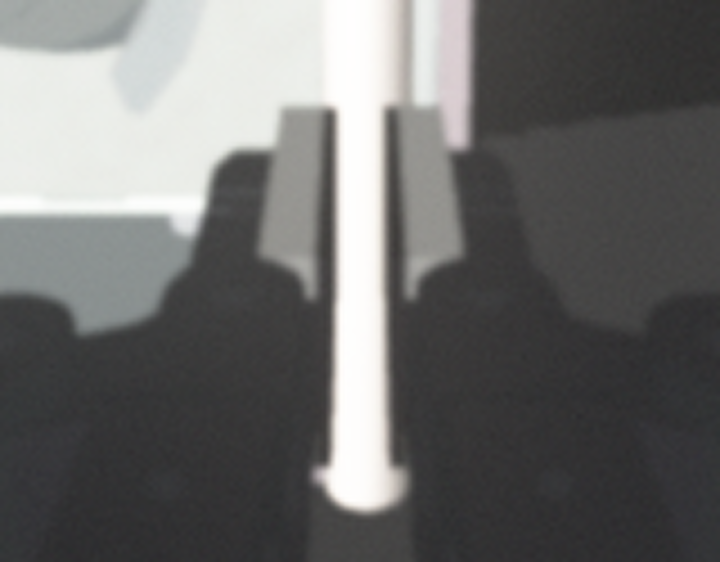

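View pics/s4c.png

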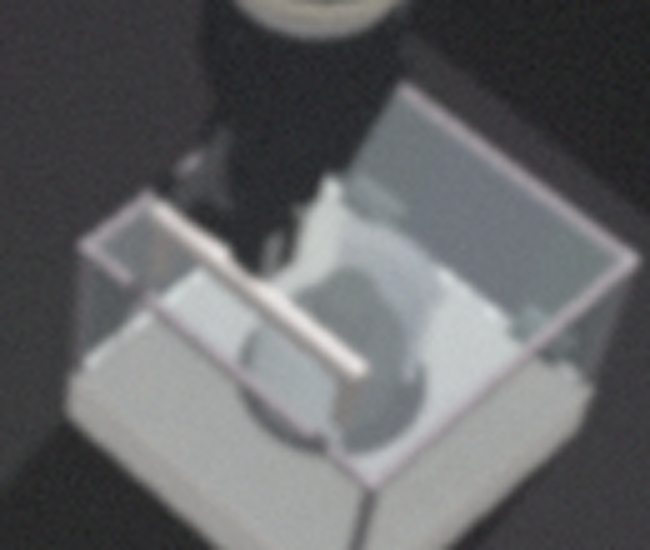

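Run:
```python
from h import *
ci,im,d=grab('wrist'); P=cloud(ci,d)
for u,v in [(281,160),(281,200),(281,230),(280,250),(280,265),(280,285),(280,310),(281,322),(267,250),(267,270),(295,250),(293,272)]:
    print(u,v,im[v,u],d[v,u].round(0),P[v,u].round(0))
goto([0,0,0])
s,M,y=st()
for h in (0,10,20,30): 
  print(h,[np.round(proj(ci,s['position']+M@np.array((-h,w,z)))) for w in(-3,) for z in (-11,11)])
```

```text
281 160 [254 253 252] 159.0 [590. 109. 182.]
281 200 [254 253 251] 165.0 [568. 108. 182.]
281 230 [253 252 251] 170.0 [550. 107. 182.]
280 250 [254 253 252] 174.0 [538. 107. 182.]
280 265 [254 253 252] 176.0 [528. 107. 182.]
280 285 [254 253 252] 179.0 [515. 107. 182.]
280 310 [253 252 251] 185.0 [497. 106. 182.]
281 322 [252 251 249] 187.0 [489. 105. 183.]
267 250 [152 150 147] 143.0 [551. 114. 210.]
267 270 [149 147 142] 124.0 [551. 113. 230.]
295 250 [149 147 145] 142.0 [551. 101. 211.]
293 272 [148 147 143] 122.0 [551. 103. 232.]
at [540.3 109.1 160. ] yaw_y -87.8 need t [160.1  88.7 544. ] F [-0.2 -0.4 -0.6] w 4.9 clk 4.17 tilt 0.00
0 [array([273., 216.]), array([273., 248.])]
10 [array([272., 221.]), array([273., 254.])]
20 [array([272., 227.]), array([272., 261.])]
30 [array([272., 233.]), array([272., 270.])]
```

Run:
```python
from h import *
ci,im,d=grab('wrist'); P=cloud(ci,d)
for u in (264,268,272,276,284,288,294,298):
  print(u,[(v,int(d[v,u]),tuple(P[v,u].round(0).astype(int))) for v in range(232,300,8)])
q=bot.get_state()['q']; print(q)
```

```text
264 [(232, 214, (np.int64(532), np.int64(119), np.int64(141))), (240, 216, (np.int64(526), np.int64(119), np.int64(141))), (248, 144, (np.int64(551), np.int64(116), np.int64(208))), (256, 134, (np.int64(551), np.int64(115), np.int64(219))), (264, 128, (np.int64(551), np.int64(115), np.int64(225))), (272, 121, (np.int64(551), np.int64(114), np.int64(232))), (280, 113, (np.int64(552), np.int64(114), np.int64(241))), (288, 108, (np.int64(552), np.int64(114), np.int64(246))), (296, 103, (np.int64(552), np.int64(114), np.int64(251)))]
268 [(232, 214, (np.int64(532), np.int64(116), np.int64(141))), (240, 216, (np.int64(526), np.int64(116), np.int64(141))), (248, 144, (np.int64(551), np.int64(114), np.int64(208))), (256, 135, (np.int64(551), np.int64(113), np.int64(218))), (264, 128, (np.int64(551), np.int64(113), np.int64(225))), (272, 121, (np.int64(551), np.int64(113), np.int64(232))), (280, 117, (np.int64(550), np.int64(113), np.int64(237))), (288, 116, (np.int64(547), np.int64(113), np.int64(238))), (296, 112, (np.int64(547), np.int64(112), np.int64(243)))]
272 [(232, 174, (np.int64(54
[... 2565 characters left out ...]
03), np.int64(247))), (296, 102, (np.int64(553), np.int64(103), np.int64(252)))]
298 [(232, 214, (np.int64(533), np.int64(94), np.int64(140))), (240, 215, (np.int64(527), np.int64(94), np.int64(141))), (248, 144, (np.int64(551), np.int64(99), np.int64(208))), (256, 136, (np.int64(551), np.int64(100), np.int64(217))), (264, 128, (np.int64(551), np.int64(100), np.int64(225))), (272, 121, (np.int64(551), np.int64(101), np.int64(232))), (280, 114, (np.int64(552), np.int64(101), np.int64(240))), (288, 108, (np.int64(552), np.int64(101), np.int64(246))), (296, 104, (np.int64(552), np.int64(102), np.int64(250)))]
[ 0.04362858  0.37335333 -0.37447051  1.85882484  0.16600141  0.93977521
 -1.93884017]
```

The picture and depth disagree with the reported TCP. The pads end at z≈204 (row 243, cols 262–298), while the state says 160. So the fingers closed above the bar, whose top is at z 182. I'll open and go about 40 mm lower in small steps, watching force and depth.

Request:
servo_tool([
  {"jaw": 36, "tx": 0, "ty": 0, "tz": 0, "twist": 0},
  {"jaw": 36, "tx": 0, "ty": 0, "tz": 0, "twist": 0},
  {"jaw": 36, "tx": 0, "ty": 1.5, "tz": 0, "twist": 0},
  {"jaw": 36, "tx": 10, "ty": 0, "tz": 0, "twist": 0},
  {"jaw": 36, "tx": 10, "ty": 0, "tz": 0, "twist": 0},
  {"jaw": 36, "tx": 10, "ty": 0, "tz": 0, "twist": 0},
  {"jaw": 36, "tx": 0, "ty": 0, "tz": 0, "twist": 0},
])

```text
clock: 5.1
position: [539.5, 107.4, 128.8]
tcp_rot: [-0.013, -0.706, -0.013, 0.708]
contact_force: [1.1, 0.1, 0.3]
gripper_width: 36.2
```

Run:
```python
from h import *
ci,im,d=grab('wrist','w5.png'); P=cloud(ci,d)
goto([0,0,0])
m=(P[...,2]>135)&(P[...,2]<230)&(abs(P[...,0]-551)<2.5)
for sgn in(1,-1):
    mm=m&((P[...,1]-107)*sgn>10)&((P[...,1]-107)*sgn<40); v,u=np.where(mm); print(mm.sum(), P[mm][:,2].min() if mm.any() else '',P[mm].mean(0), np.percentile(P[mm][:,1],[2,98]))
```

```text
at [540.  107.6 129.4] yaw_y -87.8 need t [130.1  87.1 543.5] F [0.4 1.1 0.1] w 36.0 clk 5.15 tilt 0.07
2141 138.45685373000038 [550.35940598 131.60837939 197.31463177] [120.19251773 146.55072745]
1819 138.50635644016407 [551.71616086  82.25788126 206.3661373 ] [67.33490233 93.98551697]
```

View pics/w5.png

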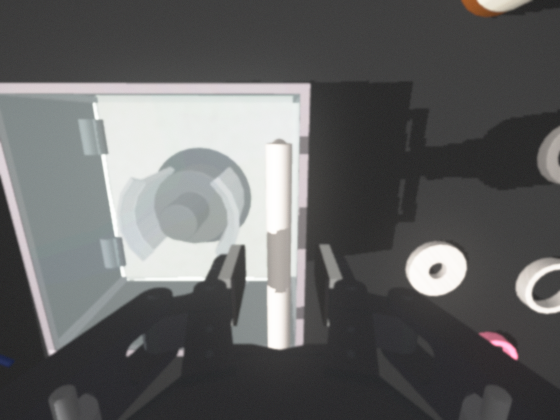

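Request:
servo_tool([
  {"jaw": 36, "tx": 8, "ty": 0, "tz": 0, "twist": 0},
  {"jaw": 36, "tx": 5, "ty": 0, "tz": 0, "twist": 0},
  {"jaw": 5, "tx": 0, "ty": 0, "tz": 0, "twist": 0},
  {"jaw": 5, "tx": 0, "ty": 0, "tz": 0, "twist": 0},
  {"jaw": 5, "tx": 0, "ty": 0, "tz": 0, "twist": 0},
  {"jaw": 5, "tx": 0, "ty": 0, "tz": 0, "twist": 0},
  {"jaw": 5, "tx": 0, "ty": 0, "tz": 0, "twist": 0},
])

```text
clock: 6.02
position: [540.3, 108.0, 117.0]
tcp_rot: [-0.013, -0.707, -0.014, 0.707]
contact_force: [0.7, 3.4, -1.2]
gripper_width: 10.2
```

Request:
servo_tool([
  {"jaw": 5, "tx": -5.7, "ty": -5, "tz": 0, "twist": 0},
  {"jaw": 5, "tx": -5.6, "ty": -4.9, "tz": 0, "twist": 0},
  {"jaw": 5, "tx": -10.6, "ty": -10.7, "tz": 0, "twist": 0},
  {"jaw": 5, "tx": -9.8, "ty": -11.4, "tz": 0, "twist": 0},
  {"jaw": 5, "tx": 0, "ty": 0, "tz": 0, "twist": 0},
])

```text
clock: 6.65
position: [539.1, 140.3, 150.0]
tcp_rot: [0.014, 0.707, 0.014, -0.707]
contact_force: [0.3, -2.2, -3.6]
gripper_width: 9.9
```

Run:
```python
from h import *
grab('scene','s6.png');goto([0,0,0])
```

```text
at [539.1 139.5 149.4] yaw_y -87.8 need t [149.3 118.6 544.1] F [-0.2 -1.3 -4.5] w 9.7 clk 6.70 tilt 0.06
```

View pics/s6.png

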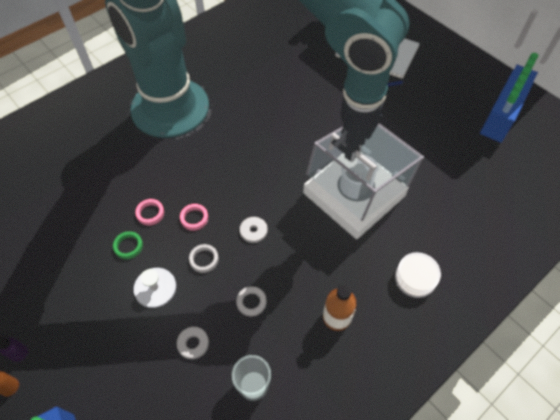

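The hood is lifting with the handle (at 360,160). I'll continue along the arc.

Request:
servo_tool([
  {"jaw": 5, "tx": -9, "ty": -12.1, "tz": 0, "twist": 0},
  {"jaw": 5, "tx": -8.1, "ty": -12.6, "tz": 0, "twist": 0},
  {"jaw": 5, "tx": -7.2, "ty": -13.2, "tz": 0, "twist": 0},
  {"jaw": 5, "tx": -6.3, "ty": -13.7, "tz": 0, "twist": 0},
  {"jaw": 5, "tx": -5.3, "ty": -14.1, "tz": 0, "twist": 0},
  {"jaw": 5, "tx": -4.3, "ty": -14.4, "tz": 0, "twist": 0},
  {"jaw": 5, "tx": -3.3, "ty": -14.7, "tz": 0, "twist": 0},
  {"jaw": 5, "tx": -2.2, "ty": -14.9, "tz": 0, "twist": 0},
  {"jaw": 5, "tx": -1.2, "ty": -15, "tz": 0, "twist": 0},
  {"jaw": 5, "tx": 0, "ty": -15, "tz": 0, "twist": 0},
  {"jaw": 5, "tx": 0.9, "ty": -15, "tz": 0, "twist": 0},
  {"jaw": 5, "tx": 2, "ty": -14.9, "tz": 0, "twist": 0},
])

```text
clock: 8.2
position: [533.1, 310.6, 192.8]
tcp_rot: [0.013, 0.707, 0.014, -0.707]
contact_force: [1.5, -0.3, 1.1]
gripper_width: 10.0
```

Run:
```python
from h import *
grab('scene','s7.png');goto([0,0,0])
```

```text
at [533.1 313.  192.4] yaw_y -87.7 need t [190.4 292.  545.6] F [3.1 1.2 1.3] w 9.6 clk 8.25 tilt 0.21
```

View pics/s7.png

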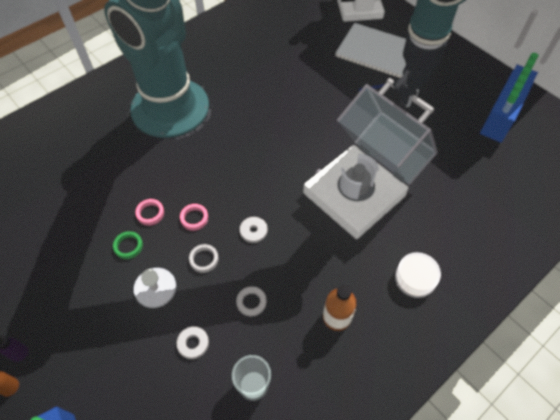

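Request:
servo_tool([
  {"jaw": 35, "tx": 0, "ty": 0, "tz": 0, "twist": 0},
  {"jaw": 35, "tx": 0, "ty": 0, "tz": 0, "twist": 0},
  {"jaw": 35, "tx": -30, "ty": 0, "tz": 0, "twist": 0},
  {"jaw": 35, "tx": -60, "ty": 0, "tz": 0, "twist": 0},
  {"jaw": 35, "tx": -60, "ty": 0, "tz": 0, "twist": 0},
  {"jaw": 50, "tx": 0, "ty": 60, "tz": 0, "twist": -10},
  {"jaw": 50, "tx": 0, "ty": 60, "tz": 10, "twist": -10},
  {"jaw": 50, "tx": 0, "ty": 55, "tz": 20, "twist": -10},
  {"jaw": 50, "tx": 0, "ty": 0, "tz": 0, "twist": -10},
  {"jaw": 50, "tx": 0, "ty": 0, "tz": 0, "twist": -10},
  {"jaw": 50, "tx": 0, "ty": 0, "tz": 0, "twist": -10},
  {"jaw": 50, "tx": 0, "ty": 0, "tz": 0, "twist": -10},
])

```text
clock: 9.75
position: [539.5, 132.3, 342.6]
tcp_rot: [-0.415, -0.572, -0.415, 0.573]
contact_force: [0.2, -0.1, -0.8]
gripper_width: 50.2
```

Request:
servo_tool([
  {"jaw": 50, "tx": 0, "ty": 0, "tz": 0, "twist": -10},
  {"jaw": 50, "tx": 0, "ty": 0, "tz": 0, "twist": -10},
  {"jaw": 50, "tx": 0, "ty": 0, "tz": 0, "twist": 0},
])

```text
clock: 10.12
position: [539.6, 132.5, 342.6]
tcp_rot: [0.506, 0.493, 0.506, -0.494]
contact_force: [-0.0, 0.8, -0.9]
gripper_width: 50.6
```

Run:
```python
from h import *
grab('scene','s8.png');goto([0,0,0]); ci,im,d=grab('wrist','w8.png')
np.savez('/tmp/w8.npz',im=im,d=d,**ci)
```

```text
at [539.7 132.5 342.6] yaw_y 1.4 need t [ 343.  -542.6  119.5] F [-0.2 -0.4  0.4] w 50.2 clk 10.18 tilt 0.04
```

View pics/s8.png

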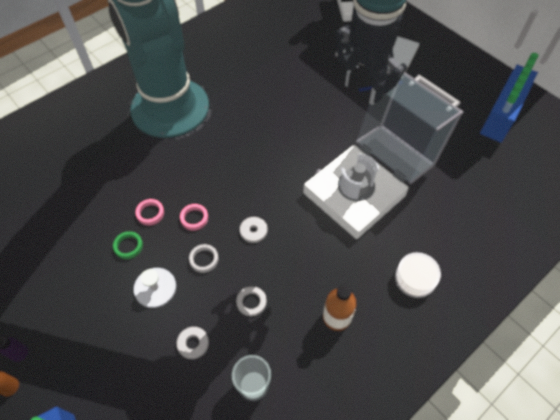

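View pics/w8.png

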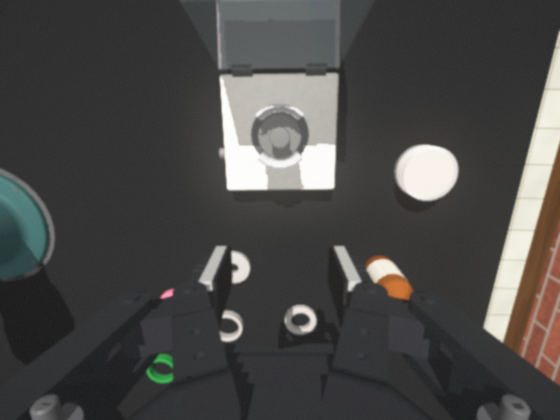

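Run:
```python
from h import *
z=np.load('/tmp/w8.npz'); ci={k:z[k] for k in('vertical_fov','cx','cy','xyz','attitude')}; im=z['im'];d=z['d']; P=cloud(ci,d)
cv2.imwrite('pics/w8c.png',cv2.resize(cv2.cvtColor(im[60:200,210:350],cv2.COLOR_RGB2BGR),None,fx=4.2,fy=4.2,interpolation=cv2.INTER_CUBIC))
X=P[60:200,210:350].reshape(-1,3)
for lo,hi in((105,116),(36,44),(104,112)):
    t=X[(X[:,2]>lo)&(X[:,2]<hi)]; print(lo,len(t),t.mean(0).round(1),np.percentile(t,[1,99],axis=0).round(0))
rim=X[(X[:,2]>106)&(X[:,2]<118)]
c=np.array([540,195.]); 
kn=rim[np.hypot(*(rim[:,:2]-rim[:,:2].mean(0)).T)<17]; print('knob',len(kn),kn.mean(0)); 
rr=rim[np.hypot(*(rim[:,:2]-rim[:,:2].mean(0)).T)>28]
A=np.c_[2*rr[:,:2],np.ones(len(rr))]; s=np.linalg.lstsq(A,(rr[:,:2]**2).sum(1),rcond=None)[0]; print('rim fit',s[:2],np.sqrt(s[2]+s[0]**2+s[1]**2))
goto([0,0,0])
```

```text
105 894 [537.1 180.1 109.9] [[508. 136. 105.]
 [567. 222. 113.]]
36 10553 [537.  185.6  40.2] [[449.  92.  38.]
 [625. 267.  42.]]
104 740 [537.2 180.4 108.8] [[507. 136. 104.]
 [567. 222. 112.]]
knob 337 [536.88848854 178.97466282 112.1057966 ]
rim fit [537.28605873 179.25737034] 40.273036188307984
at [539.8 132.6 342.7] yaw_y 1.4 need t [ 342.9 -542.7  119.4] F [ 0.1 -0.5  0.1] w 49.7 clk 10.22 tilt 0.03
```

View pics/w8c.png

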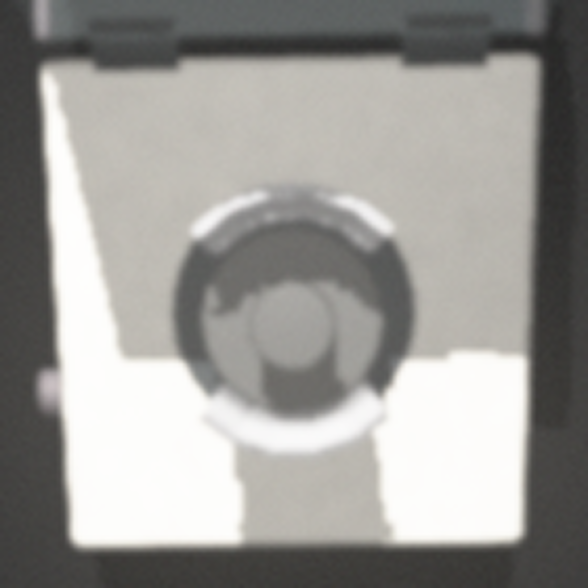

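Request:
servo_tool([
  {"jaw": 50, "tx": 40, "ty": -1.5, "tz": -46.5, "twist": 0},
  {"jaw": 50, "tx": 60, "ty": 0, "tz": 0, "twist": -1},
  {"jaw": 50, "tx": 60, "ty": 0, "tz": 0, "twist": 0},
  {"jaw": 50, "tx": 40, "ty": 0, "tz": 0, "twist": 0},
  {"jaw": 50, "tx": 0, "ty": 0, "tz": 0, "twist": 0},
  {"jaw": 50, "tx": 0, "ty": 0, "tz": 0, "twist": 0},
])

```text
clock: 10.98
position: [538.3, 180.2, 144.5]
tcp_rot: [0.511, 0.49, 0.511, -0.488]
contact_force: [0.8, 0.3, 0.4]
gripper_width: 49.8
```

```bash
cat >> h.py <<'E'
def fingers(ci,d,wid):
    """pad ends seen by wrist depth, in tool frame (TCP reported)"""
    s,M,y=st(); P=(cloud(ci,d)-s['position'])@M   # tool coords
    for sg in (1,-1):
        m=(abs(P[...,2]+11)<2.5)&(P[...,1]*sg>wid/2-3)&(P[...,1]*sg<wid/2+16)&(P[...,0]<0)&(P[...,0]>-85)&(d>0)
        if m.any(): print('pad',sg,m.sum(),'end tool x %.1f'%np.percentile(P[m][:,0],99),'inner y %.1f'%(sg*np.percentile(P[m][:,1]*sg,2)))
E
python3 - <<'E'
from h import *
goto([537.2,179.1,40]); ci,im,d=grab('wrist','w9.png'); fingers(ci,d,50)
P=cloud(ci,d); X=P.reshape(-1,3)
kn=X[(abs(X[:,2]-112)<3)&(np.hypot(X[:,0]-537,X[:,1]-179)<18)]; print(len(kn),kn.mean(0),np.ptp(kn,axis=0))
E
```

```text
at [538.3 180.2 144.5] yaw_y 2.6 need t [104.5  -1.4   1.1] F [0.8 0.3 0.4] w 49.8 clk 10.97 tilt 0.14
pad 1 733 end tool x -45.5 inner y 24.2
pad -1 729 end tool x -45.9 inner y -25.7
996 [537.04144651 179.38619245 112.20756059] [26.89535441 27.14320076  5.20791583]
```

View pics/w9.png

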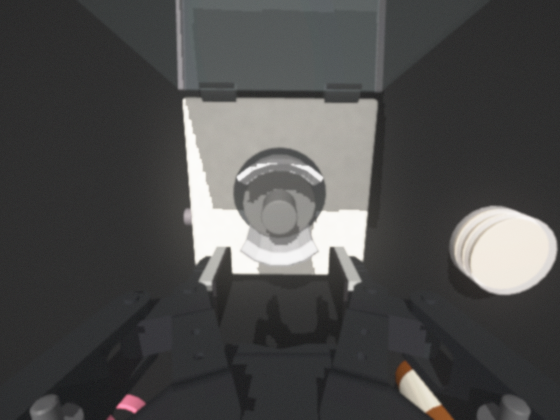

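Request:
servo_tool([
  {"jaw": 50, "tx": 40, "ty": -0.5, "tz": 0.8, "twist": 0},
  {"jaw": 50, "tx": 30, "ty": 0, "tz": 0, "twist": 0},
  {"jaw": 50, "tx": 20, "ty": 0, "tz": 0, "twist": 0},
  {"jaw": 50, "tx": 15, "ty": 0, "tz": 0, "twist": 0},
  {"jaw": 10, "tx": 0, "ty": 0, "tz": 0, "twist": 0},
  {"jaw": 10, "tx": 0, "ty": 0, "tz": 0, "twist": 0},
  {"jaw": 10, "tx": 0, "ty": 0, "tz": 0, "twist": 0},
  {"jaw": 10, "tx": 0, "ty": 0, "tz": 0, "twist": 0},
])

```text
clock: 12.02
position: [537.0, 178.7, 38.3]
tcp_rot: [0.511, 0.489, 0.511, -0.488]
contact_force: [0.3, -0.8, 0.9]
gripper_width: 26.6
```

Request:
servo_tool([
  {"jaw": 10, "tx": -15, "ty": 0, "tz": 0, "twist": 0},
  {"jaw": 10, "tx": -35, "ty": 0, "tz": 0, "twist": 0},
  {"jaw": 10, "tx": -40, "ty": 0, "tz": 0, "twist": 0},
  {"jaw": 10, "tx": -40, "ty": 0, "tz": 0, "twist": 0},
  {"jaw": 10, "tx": 0, "ty": 0, "tz": 0, "twist": 0},
])

```text
clock: 12.65
position: [538.9, 179.8, 172.2]
tcp_rot: [0.513, 0.491, 0.51, -0.486]
contact_force: [0.4, 0.2, -1.3]
gripper_width: 26.5
```

Run:
```python
from h import *
goto([423,-430,170]); grab('scene','s10.png')
```

```text
at [538.9 179.8 172.2] yaw_y 2.6 need t [ 2.000e-01 -1.436e+02  6.039e+02] F [ 0.4  0.2 -1.3] w 26.5 clk 12.65 tilt 0.43
```

View pics/s10.png

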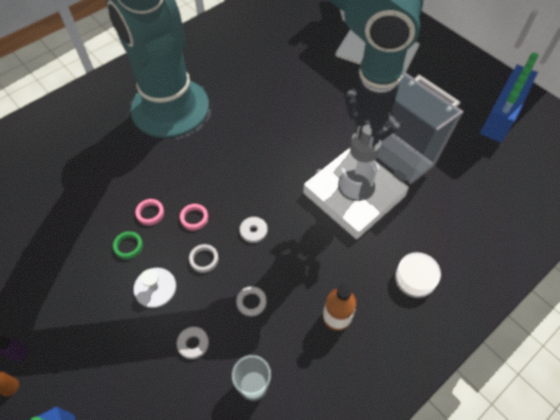

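Request:
servo_tool([
  {"jaw": 10, "tx": 0, "ty": 0, "tz": 40, "twist": 0},
  {"jaw": 10, "tx": 0, "ty": -5, "tz": 52, "twist": 0},
  {"jaw": 10, "tx": 0, "ty": -10, "tz": 52, "twist": 0},
  {"jaw": 10, "tx": 0, "ty": -15, "tz": 52, "twist": 0},
  {"jaw": 10, "tx": 0, "ty": -15, "tz": 52, "twist": 0},
  {"jaw": 10, "tx": 0, "ty": -15, "tz": 52, "twist": 0},
  {"jaw": 10, "tx": 0, "ty": -15, "tz": 52, "twist": 0},
  {"jaw": 10, "tx": 0, "ty": -15, "tz": 52, "twist": 0},
  {"jaw": 10, "tx": 0, "ty": -15, "tz": 52, "twist": 0},
  {"jaw": 10, "tx": 0, "ty": -15, "tz": 52, "twist": 0},
  {"jaw": 10, "tx": 0, "ty": -15, "tz": 50, "twist": 0},
  {"jaw": 10, "tx": 0, "ty": -9, "tz": 46, "twist": 0},
])

```text
clock: 14.2
position: [418.4, -432.6, 166.5]
tcp_rot: [0.51, 0.489, 0.512, -0.489]
contact_force: [0.5, -0.2, -1.5]
gripper_width: 26.4
```

Request:
servo_tool([
  {"jaw": 10, "tx": 0, "ty": 0, "tz": 0, "twist": 0},
  {"jaw": 10, "tx": 0, "ty": 0, "tz": 0, "twist": 0},
])

```text
clock: 14.45
position: [420.0, -429.8, 166.6]
tcp_rot: [0.51, 0.489, 0.512, -0.488]
contact_force: [-0.4, 0.6, -2.0]
gripper_width: 26.7
```

Run:
```python
from h import *
goto([423,-329.5,170]); ci,im,d=grab('wrist','w11.png'); P=cloud(ci,d); s,M,y=st()
X=P.reshape(-1,3); b=im.reshape(-1,3).min(1)
t=X[(abs(X[:,2]-60)<3)&(np.hypot(X[:,0]-423,X[:,1]+329.5)<35)]; print('pad',len(t),t.mean(0),np.percentile(t,[2,98],axis=0))
A=np.c_[2*t[:,:2],np.ones(len(t))]
# foot
t=X[(abs(X[:,2]-8)<3)&(np.hypot(X[:,0]-423,X[:,1]+329.5)<60)]; print('foot',len(t),t.mean(0),np.percentile(t,[1,99],axis=0))
# held plug in tool coordinates
T=(P-s['position'])@M; m=(np.hypot(T[...,1],T[...,2])<40)&(T[...,0]>-50)&(T[...,0]<30)&(d>0); print('held',m.sum(),np.percentile(T[m],[2,50,98],axis=0).round(1))
```

```text
at [ 420.  -429.8  166.6] yaw_y 2.6 need t [  -3.1    7.6 -100.1] F [-0.4  0.6 -2. ] w 26.7 clk 14.45 tilt 0.16
pad 1322 [ 423.09145152 -329.55172232   60.30265964] [[ 407.06579412 -345.90099473   58.84005508]
 [ 439.09868837 -313.73471717   61.84456197]]
foot 4541 [ 422.66856071 -329.70825618    8.30952853] [[ 380.68895889 -371.94823041    6.52059315]
 [ 465.41773014 -287.20067839   10.0694495 ]]
held 5927 [[-48.7 -29.4 -30.8]
 [-37.6  -0.8 -17.4]
 [ -8.2  27.   -2.4]]
```

View pics/w11.png

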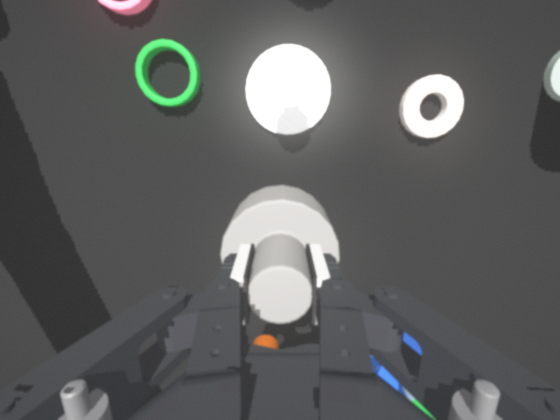

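Request:
servo_tool([
  {"jaw": 10, "tx": 0, "ty": 4, "tz": -50, "twist": 0},
  {"jaw": 10, "tx": 0, "ty": 4.6, "tz": -51, "twist": 0},
  {"jaw": 10, "tx": 40, "ty": 0, "tz": 0, "twist": 0},
  {"jaw": 10, "tx": 40, "ty": 0, "tz": 0, "twist": 0},
  {"jaw": 10, "tx": 15, "ty": 0, "tz": 0, "twist": 0},
  {"jaw": 10, "tx": 5, "ty": 0, "tz": 0, "twist": 0},
  {"jaw": 10, "tx": 0, "ty": 0, "tz": 0, "twist": 0},
  {"jaw": 10, "tx": 0, "ty": 0, "tz": 0, "twist": 0},
])

```text
clock: 15.5
position: [425.1, -330.6, 69.0]
tcp_rot: [0.512, 0.489, 0.51, -0.488]
contact_force: [0.3, -0.0, -0.6]
gripper_width: 26.5
```

Run:
```python
from h import *
goto([424,-328.6,59]); goto([424,-328.6,59]); grab('scene','s12.png')
a=cv2.imread('pics/s12.png')[220:330,100:210]; cv2.imwrite('pics/s12c.png',cv2.resize(a,None,fx=5,fy=5))
```

```text
at [ 425.1 -330.6   69. ] yaw_y 2.6 need t [10.  -1.1 -2. ] F [ 0.3 -0.  -0.6] w 26.5 clk 15.50 tilt 0.13
at [ 425.1 -330.6   69. ] yaw_y 2.6 need t [10.  -1.1 -2. ] F [ 0.3 -0.  -0.6] w 26.5 clk 15.50 tilt 0.13
```

View pics/s12c.png

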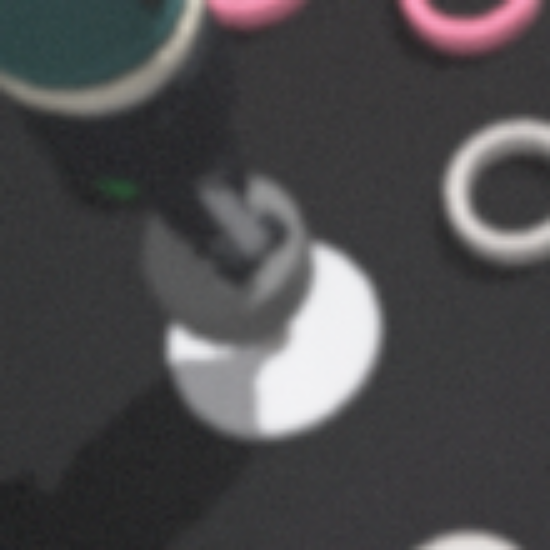

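Request:
servo_tool([
  {"jaw": 10, "tx": 5, "ty": -0.5, "tz": -1, "twist": 0},
  {"jaw": 10, "tx": 2, "ty": 0, "tz": 0, "twist": 0},
  {"jaw": 10, "tx": 1, "ty": 0, "tz": 0, "twist": 0},
  {"jaw": 10, "tx": 0, "ty": 0, "tz": 0, "twist": 0},
])

```text
clock: 16.05
position: [423.8, -328.9, 59.7]
tcp_rot: [0.511, 0.488, 0.511, -0.488]
contact_force: [-0.6, 0.4, -1.8]
gripper_width: 26.3
```

Request:
servo_tool([
  {"jaw": 10, "tx": 1, "ty": 0, "tz": 0, "twist": 0},
  {"jaw": 10, "tx": 0, "ty": 0, "tz": 0, "twist": 0},
])

```text
clock: 16.3
position: [423.7, -329.0, 58.7]
tcp_rot: [0.511, 0.488, 0.511, -0.488]
contact_force: [-0.5, 1.2, -0.4]
gripper_width: 26.7
```

Request:
servo_tool([
  {"jaw": 10, "tx": 0.7, "ty": 0, "tz": 0, "twist": 0},
  {"jaw": 10, "tx": 0, "ty": 0, "tz": 0, "twist": 0},
])

```text
clock: 16.55
position: [423.9, -329.1, 58.3]
tcp_rot: [0.511, 0.488, 0.511, -0.489]
contact_force: [-0.5, 0.6, 1.2]
gripper_width: 26.7
```

Request:
servo_tool([
  {"jaw": 10, "tx": 0.7, "ty": 0, "tz": 0, "twist": 0},
  {"jaw": 10, "tx": 0, "ty": 0, "tz": 0, "twist": 0},
])

```text
clock: 16.8
position: [423.9, -329.1, 58.3]
tcp_rot: [0.511, 0.488, 0.511, -0.489]
contact_force: [-3.4, 1.1, 7.4]
gripper_width: 26.7
```

Contact: 7 N upward. Releasing, then rising.

Request:
servo_tool([
  {"jaw": 40, "tx": 0, "ty": 0, "tz": 0, "twist": 0},
  {"jaw": 40, "tx": 0, "ty": 0, "tz": 0, "twist": 0},
  {"jaw": 50, "tx": 0, "ty": 0, "tz": 0, "twist": 0},
  {"jaw": 50, "tx": -15, "ty": 0, "tz": 0, "twist": 0},
  {"jaw": 60, "tx": -40, "ty": 0, "tz": 0, "twist": 0},
  {"jaw": 70, "tx": -50, "ty": 0, "tz": 0, "twist": 0},
  {"jaw": 80, "tx": -50, "ty": 0, "tz": 0, "twist": 0},
  {"jaw": 80, "tx": 0, "ty": 0, "tz": 60, "twist": 0},
  {"jaw": 80, "tx": 0, "ty": 0, "tz": 20, "twist": 0},
  {"jaw": 80, "tx": 0, "ty": 0, "tz": 0, "twist": 0},
])

```text
clock: 18.05
position: [426.8, -409.8, 212.3]
tcp_rot: [0.51, 0.489, 0.511, -0.489]
contact_force: [0.4, -0.5, -1.3]
gripper_width: 79.9
```

Run:
```python
from h import *
goto([424,-328.6,59]); grab('scene','s13.png');ci,im,d=grab('wrist','w13.png'); P=cloud(ci,d).reshape(-1,3)
t=P[(abs(P[:,2]-132)<4)&(np.hypot(P[:,0]-423,P[:,1]+329.5)<30)]; print('knob',len(t),t.mean(0),np.ptp(t,axis=0)); 
t=P[(abs(P[:,2]-96)<4)&(np.hypot(P[:,0]-423,P[:,1]+329.5)<40)]; print('disc',len(t),t.mean(0),np.percentile(t,[1,99],axis=0))
```

```text
at [ 426.8 -409.8  212.3] yaw_y 2.5 need t [153.3   0.8 -81.2] F [ 0.4 -0.5 -1.3] w 79.9 clk 18.05 tilt 0.04
knob 895 [ 423.25270044 -329.31028657  132.13742109] [27.21912842 27.42789679  5.90790941]
disc 2702 [ 423.13209788 -328.81325637   96.25972851] [[ 393.06446582 -359.22427231   94.46124391]
 [ 452.8828552  -299.42356024   97.87794455]]
```

View pics/w13.png

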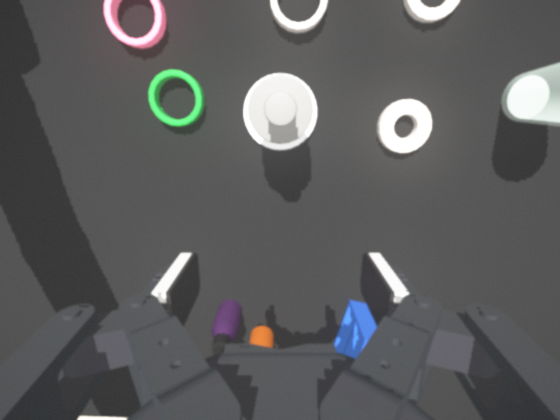

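View pics/s13.png

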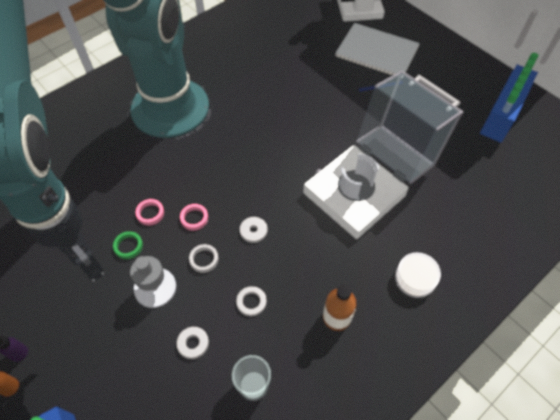

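Request:
servo_tool([
  {"jaw": 84, "tx": 0, "ty": 8, "tz": -52, "twist": 0},
  {"jaw": 84, "tx": 0, "ty": 8, "tz": -52, "twist": 0},
  {"jaw": 84, "tx": 0, "ty": 8, "tz": -52, "twist": 0},
  {"jaw": 84, "tx": 0, "ty": 8, "tz": -52, "twist": 0},
  {"jaw": 84, "tx": 20, "ty": 8, "tz": -52, "twist": 0},
  {"jaw": 84, "tx": 20, "ty": 0, "tz": 0, "twist": 0},
  {"jaw": 84, "tx": 0, "ty": 0, "tz": 0, "twist": 0},
  {"jaw": 84, "tx": 0, "ty": 0, "tz": 0, "twist": 0},
])

```text
clock: 19.15
position: [455.7, -147.2, 173.0]
tcp_rot: [0.511, 0.488, 0.511, -0.488]
contact_force: [0.2, 0.9, -0.2]
gripper_width: 83.7
```

```bash
cat >> h.py <<'E'
def ringat(ci,im,d,gx,gy,R=50):
    P=cloud(ci,d); g=im.min(2).astype(int); sat=im.max(2).astype(int)-g
    hm=np.hypot(P[...,0]-gx,P[...,1]-gy)<R
    m=hm&(P[...,2]>7)&(P[...,2]<22)&(sat<40)&(g>70)&(d>0)
    if m.sum()<80: print('no ring',m.sum()); return None
    zt=np.median(P[m][:,2]); hi=P[m][:,2]; zt=np.percentile(hi,70)
    m=(m&(abs(P[...,2]-zt)<3)).astype(np.uint8)
    c,h=cv2.findContours(m,cv2.RETR_CCOMP,cv2.CHAIN_APPROX_NONE)
    i=max(range(len(c)),key=lambda k:cv2.contourArea(c[k]))
    f=lambda k:cv2.minEnclosingCircle(np.array([onplane(ci,p[0][0],p[0][1],zt)[:2] for p in c[k]],np.float32))
    o=f(i); print('top z %.1f outer c %s d %.1f'%(zt,np.round(o[0],1),2*o[1]))
    hs=[k for k in range(len(c)) if h[0][k][3]==i and cv2.contourArea(c[k])>5]
    if hs:
        k=max(hs,key=lambda k:cv2.contourArea(c[k])); q=f(k); print('hole c %s d %.1f'%(np.round(q[0],1),2*q[1]))
    X=P[m>0]; print('median-centre',np.round((np.percentile(X,1,axis=0)+np.percentile(X,99,axis=0))/2,1))
    return np.array(o[0])
E
python3 - <<'E'
from h import *
goto([455,-72,59]); ci,im,d=grab('wrist','w14.png'); fingers(ci,d,84)
for g in ((455,-72),(588,-188),(438,-206)): ringat(ci,im,d,*g)
E
```

```text
at [ 455.7 -147.2  173. ] yaw_y 2.6 need t [114.    2.7 -75.2] F [ 0.2  0.9 -0.2] w 83.7 clk 19.15 tilt 0.03
pad 1 667 end tool x -54.5 inner y 41.0
pad -1 665 end tool x -54.7 inner y -42.4
top z 12.6 outer c [453.7 -74. ] d 63.4
hole c [453.7 -73.9] d 21.8
median-centre [453.9 -73.8  12.2]
top z 12.5 outer c [ 577.2 -160.9] d 63.5
median-centre [ 577.6 -164.9   11.9]
top z 16.4 outer c [ 438.1 -206.3] d 64.1
hole c [ 438.  -206.4] d 51.8
median-centre [ 437.9 -206.4   15.7]
```

View pics/w14.png

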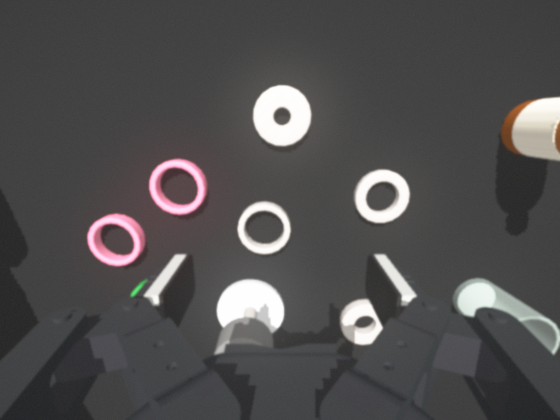

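Request:
servo_tool([
  {"jaw": 84, "tx": 30, "ty": 1, "tz": -37, "twist": 0},
  {"jaw": 84, "tx": 40, "ty": 1.1, "tz": -36.3, "twist": 0},
  {"jaw": 84, "tx": 50, "ty": 0, "tz": 0, "twist": 0},
  {"jaw": 84, "tx": 50, "ty": 0, "tz": 0, "twist": 0},
  {"jaw": 84, "tx": 25, "ty": 0, "tz": 0, "twist": 0},
  {"jaw": 84, "tx": 0, "ty": 0, "tz": 0, "twist": 0},
  {"jaw": 84, "tx": 0, "ty": 0, "tz": 0, "twist": 0},
])

```text
clock: 20.08
position: [455.5, -74.4, -21.5]
tcp_rot: [0.512, 0.489, 0.51, -0.488]
contact_force: [0.5, 0.1, 0.9]
gripper_width: 83.7
```

Run:
```python
from h import *
goto([454.5,-73.9,-46]); ci,im,d=grab('wrist','w15.png'); fingers(ci,d,84)
ringat(ci,im,d,454,-74)
```

```text
at [455.5 -74.4 -21.5] yaw_y 2.6 need t [24.5 -1.  -0.6] F [0.5 0.1 0.9] w 83.7 clk 20.07 tilt 0.12
pad 1 922 end tool x -20.3 inner y 40.2
pad -1 917 end tool x -20.7 inner y -40.3
top z 12.6 outer c [453.9 -73.2] d 63.5
hole c [453.9 -73. ] d 20.4
median-centre [454.  -73.2  12. ]
```

View pics/w15.png

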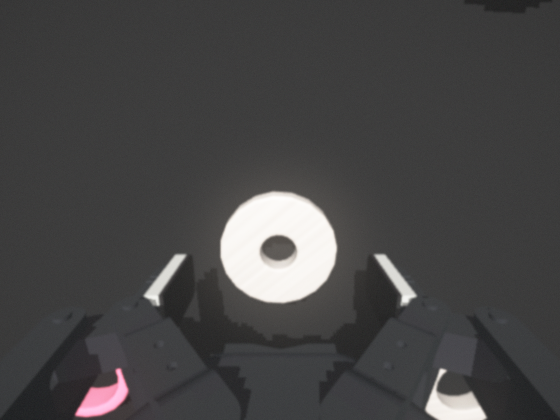

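Request:
servo_tool([
  {"jaw": 84, "tx": 12, "ty": -0.7, "tz": -0.5, "twist": 0},
  {"jaw": 84, "tx": 8, "ty": 0, "tz": 0, "twist": 0},
  {"jaw": 84, "tx": 3, "ty": 0, "tz": 0, "twist": 0},
  {"jaw": 70, "tx": 0, "ty": 0, "tz": 0, "twist": 0},
  {"jaw": 70, "tx": 0, "ty": 0, "tz": 0, "twist": 0},
  {"jaw": 70, "tx": 0, "ty": 0, "tz": 0, "twist": 0},
])

```text
clock: 20.88
position: [453.7, -73.6, -45.5]
tcp_rot: [0.511, 0.489, 0.511, -0.488]
contact_force: [0.8, 0.1, 0.6]
gripper_width: 70.2
```

Run:
```python
from h import *
goto([454.5,-73.9,-46]); ci,im,d=grab('wrist','w16.png')
cv2.imwrite('pics/w16c.png',cv2.resize(cv2.imread('pics/w16.png')[170:340,170:390],None,fx=3.4,fy=3.4))
P=cloud(ci,d)
for u in (190,195,200,205,355,360,365,370):
    print(u,[(v,P[v,u].round(0)[[0,1,2]].astype(int).tolist()) for v in range(225,262,6)])
```

```text
at [453.7 -73.6 -45.5] yaw_y 2.6 need t [0.5 0.8 0.3] F [0.8 0.1 0.6] w 70.2 clk 20.88 tilt 0.01
190 [(225, [409, -55, 1]), (231, [409, -58, 0]), (237, [408, -62, -1]), (243, [409, -64, 1]), (249, [408, -68, 0]), (255, [411, -66, 11]), (261, [413, -66, 16])]
195 [(225, [411, -55, 0]), (231, [411, -58, 1]), (237, [411, -61, 2]), (243, [411, -64, 1]), (249, [411, -68, 0]), (255, [414, -66, 10]), (261, [415, -66, 17])]
200 [(225, [414, -55, 0]), (231, [414, -58, 0]), (237, [414, -61, 1]), (243, [413, -64, 0]), (249, [413, -68, 0]), (255, [416, -66, 11]), (261, [418, -66, 16])]
205 [(225, [416, -55, 0]), (231, [416, -58, 0]), (237, [416, -61, 0]), (243, [416, -65, -1]), (249, [416, -67, 1]), (255, [418, -67, 9]), (261, [418, -69, 9])]
355 [(225, [489, -52, 0]), (231, [489, -55, 0]), (237, [489, -57, 1]), (243, [490, -61, 0]), (249, [491, -64, 0]), (255, [488, -63, 11]), (261, [488, -66, 10])]
360 [(225, [491, -52, 0]), (231, [492, -54, 0]), (237, [492, -58, 0]), (243, [492, -61, 1]), (249, [493, -64, 1]), (255, [490, -62, 11]), (261, [488, -63, 17])]
365 [(225, [494, -51, 0]), (231, [494, -54, 0]), (237, [494, -57, 1]), (243, [495, -61, 0]), (249, [495, -64, 1]), (255, [492, -62, 11]), (261, [490, -62, 17])]
370 [(225, [496, -51, 1]), (231, [497, -54, 0]), (237, [497, -57, 0]), (243, [497, -60, 0]), (249, [497, -63, 1]), (255, [498, -67, 0]), (261, [493, -62, 16])]
```

View pics/w16c.png

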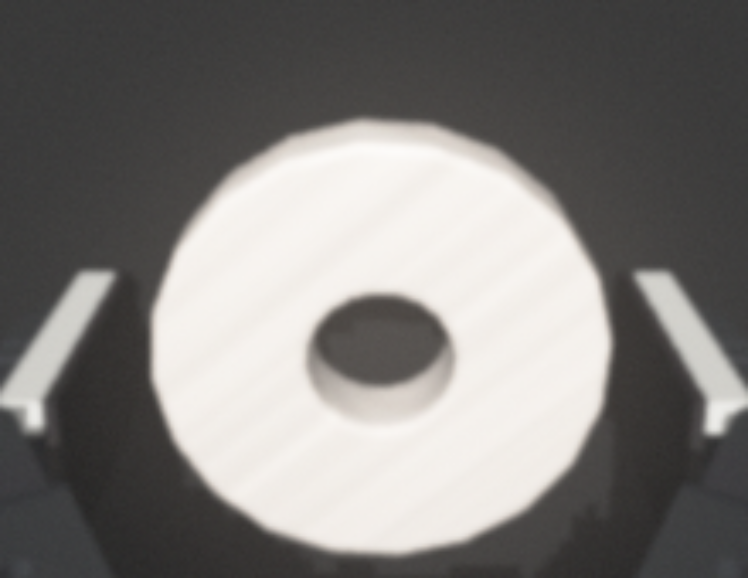

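Request:
servo_tool([
  {"jaw": 70, "tx": 2.5, "ty": 0.6, "tz": 0, "twist": 0},
  {"jaw": 70, "tx": 1, "ty": 0, "tz": 0, "twist": 0},
  {"jaw": 55, "tx": 0, "ty": 0, "tz": 0, "twist": 0},
  {"jaw": 55, "tx": 0, "ty": 0, "tz": 0, "twist": 0},
  {"jaw": 55, "tx": 0, "ty": 0, "tz": 0, "twist": 0},
  {"jaw": 55, "tx": 0, "ty": 0, "tz": 0, "twist": 0},
])

```text
clock: 21.68
position: [457.2, -73.7, -44.1]
tcp_rot: [0.514, 0.488, 0.509, -0.488]
contact_force: [-9.6, 1.7, 60.6]
gripper_width: 62.6
```

Request:
servo_tool([
  {"jaw": 55, "tx": -3, "ty": 0, "tz": 0, "twist": 0},
  {"jaw": 55, "tx": 0, "ty": 0, "tz": 0, "twist": 0},
])

```text
clock: 21.92
position: [456.8, -73.6, -43.6]
tcp_rot: [0.513, 0.489, 0.51, -0.488]
contact_force: [-2.2, 1.6, 25.9]
gripper_width: 61.7
```

Run:
```python
from h import *
goto([454.5,-73.9,-46]); ci,im,d=grab('wrist','w17.png')
cv2.imwrite('pics/w17c.png',cv2.resize(cv2.imread('pics/w17.png')[170:340,170:390],None,fx=3.4,fy=3.4))
ringat(ci,im,d,454,-74)
```

```text
at [456.8 -73.6 -43.6] yaw_y 2.6 need t [ 2.4 -2.4  0.2] F [-2.2  1.6 25.9] w 61.7 clk 21.93 tilt 0.29
top z 12.8 outer c [456.2 -73.1] d 64.2
hole c [455.9 -72.8] d 20.4
median-centre [456.  -73.   12.3]
```

View pics/w17c.png

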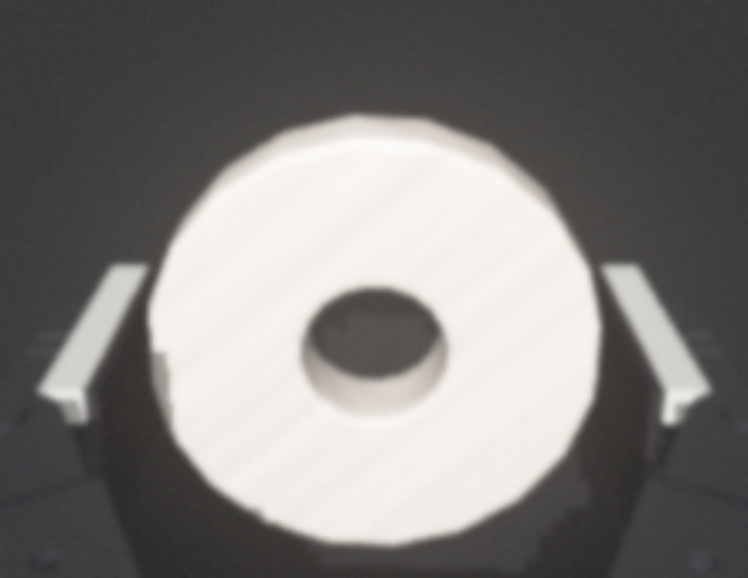

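Request:
servo_tool([
  {"jaw": 55, "tx": -3, "ty": 0, "tz": 0, "twist": 0},
  {"jaw": 55, "tx": -20, "ty": 0, "tz": 0, "twist": 0},
  {"jaw": 55, "tx": -50, "ty": 0, "tz": 0, "twist": 0},
  {"jaw": 55, "tx": -60, "ty": 0, "tz": 0, "twist": 0},
  {"jaw": 55, "tx": -30, "ty": 0, "tz": 0, "twist": 0},
  {"jaw": 55, "tx": 0, "ty": 0, "tz": 0, "twist": 0},
  {"jaw": 55, "tx": 0, "ty": 0, "tz": 0, "twist": 0},
])

```text
clock: 22.85
position: [453.1, -73.7, 115.9]
tcp_rot: [0.511, 0.488, 0.512, -0.489]
contact_force: [0.1, -0.3, -1.6]
gripper_width: 61.3
```

```bash
cat >> h.py <<'E'
def held(ci,im,d):
    s,M,y=st(); P=(cloud(ci,d)-s['position'])@M; g=im.min(2).astype(int)
    m=(np.hypot(P[...,1],P[...,2])<38)&(P[...,0]<-15)&(P[...,0]>-70)&(abs(P[...,1])<30)&(d>0)&(g>70)
    xt=np.percentile(P[m][:,0],15); m2=(m&(abs(P[...,0]-xt)<4)).astype(np.uint8)
    X=P[m2>0]; 
    A=np.c_[X[:,1:],np.ones(len(X))]; pl=np.linalg.lstsq(A,X[:,0],rcond=None)[0]
    # front edge circle fit: per angle bin max radius
    c,h=cv2.findContours(m2,cv2.RETR_CCOMP,cv2.CHAIN_APPROX_NONE)
    i=max(range(len(c)),key=lambda k:cv2.contourArea(c[k]))
    hs=[k for k in range(len(c)) if h[0][k][3]==i and cv2.contourArea(c[k])>20]
    for k in hs:
        q=np.array([P[p[0][1],p[0][0],1:] for p in c[k]],np.float32); 
        q=q[np.abs(q).max(1)<40]; cc,r=cv2.minEnclosingCircle(q); print('hole c (ty,tz)',np.round(cc,1),'d %.1f'%(2*r))
    print('held top tool x %.1f'%np.median(X[:,0]),'slope(ty,tz) rad',pl[:2].round(3),'ext y',np.percentile(X[:,1],[.5,99.5]).round(1),'z',np.percentile(X[:,2],[.5,99.5]).round(1))
E
python3 - <<'E'
from h import *
goto([537.2,179.2,125]); ci,im,d=grab('wrist','w18.png'); held(ci,im,d)
E
```

```text
at [453.1 -73.7 115.9] yaw_y 2.6 need t [  -9.3   95.4 -248.9] F [ 0.1 -0.3 -1.6] w 61.3 clk 22.85 tilt 0.11
hole c (ty,tz) [-0.3 -0. ] d 21.5
held top tool x -56.4 slope(ty,tz) rad [0.001 0.   ] ext y [-29.4  29.2] z [-30.8  30.1]
```

View pics/w18.png

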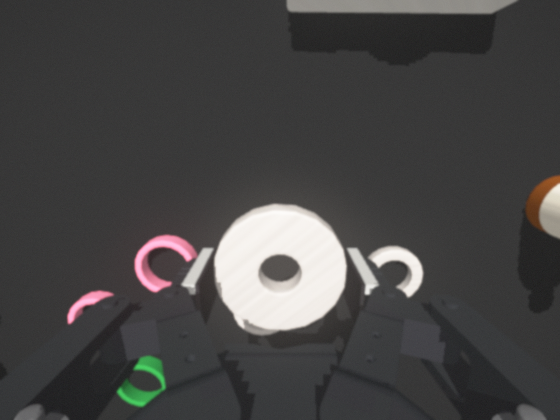

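Request:
servo_tool([
  {"jaw": 55, "tx": -4, "ty": 19, "tz": -49, "twist": 0},
  {"jaw": 55, "tx": 0, "ty": 19, "tz": -50, "twist": 0},
  {"jaw": 55, "tx": 0, "ty": 19, "tz": -50, "twist": 0},
  {"jaw": 55, "tx": 0, "ty": 19, "tz": -50, "twist": 0},
  {"jaw": 55, "tx": 0, "ty": 19.4, "tz": -50, "twist": 0},
  {"jaw": 55, "tx": 0, "ty": 0, "tz": 0, "twist": 0},
  {"jaw": 55, "tx": 0, "ty": 0, "tz": 0, "twist": 0},
  {"jaw": 55, "tx": 0, "ty": 0, "tz": 0, "twist": 0},
])

```text
clock: 23.9
position: [537.6, 177.7, 119.9]
tcp_rot: [0.511, 0.488, 0.511, -0.49]
contact_force: [-1.1, -0.2, -0.8]
gripper_width: 62.0
```

```bash
cat >> h.py <<'E'
def tube(ci,im,d):
    X=cloud(ci,d).reshape(-1,3); r=np.hypot(X[:,0]-537.2,X[:,1]-179.2)
    t=X[(abs(X[:,2]-110)<2.5)&(r>36)&(r<44)]
    if len(t)>60:
        A=np.c_[2*t[:,:2],np.ones(len(t))]; s=np.linalg.lstsq(A,(t[:,:2]**2).sum(1),rcond=None)[0]; print('rim',len(t),s[:2].round(1),'R %.1f'%np.sqrt(s[2]+s[0]**2+s[1]**2))
E
python3 - <<'E'
from h import *
goto([537.2,179.2,-2]); ci,im,d=grab('wrist','w19.png'); held(ci,im,d); tube(ci,im,d);goto([537.2,179.2,-2])
E
```

```text
at [537.6 177.7 119.9] yaw_y 2.5 need t [ 1.219e+02 -1.000e-01 -1.600e+00] F [-1.1 -0.2 -0.8] w 62.0 clk 23.90 tilt 0.13
hole c (ty,tz) [-1.1 -0.1] d 21.6
held top tool x -55.7 slope(ty,tz) rad [ 0.003 -0.   ] ext y [-29.4  29. ] z [-30.8  30.1]
rim 1120 [537.5 179.7] R 40.5
at [537.8 177.8 120.2] yaw_y 2.5 need t [122.2  -0.4  -1.6] F [ 0.5  0.6 -0.5] w 61.7 clk 23.95 tilt 0.10
```

View pics/w19.png

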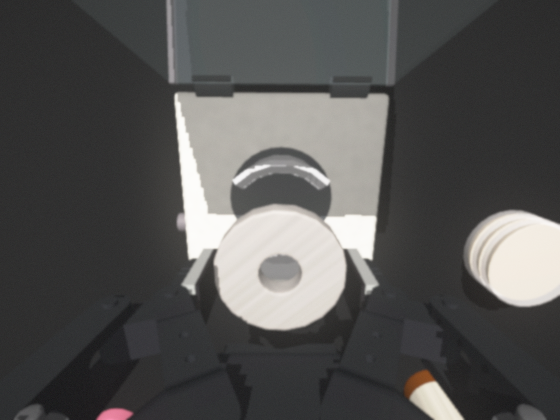

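Request:
servo_tool([
  {"jaw": 55, "tx": 30, "ty": 0, "tz": -1.5, "twist": 0},
  {"jaw": 55, "tx": 20, "ty": 0, "tz": 0, "twist": 0},
  {"jaw": 55, "tx": 12, "ty": 0, "tz": 0, "twist": 0},
  {"jaw": 55, "tx": 8, "ty": 0, "tz": 0, "twist": 0},
  {"jaw": 55, "tx": 0, "ty": 0, "tz": 0, "twist": 0},
])

```text
clock: 24.58
position: [537.9, 180.9, 50.6]
tcp_rot: [0.511, 0.488, 0.511, -0.489]
contact_force: [0.4, -0.1, -0.9]
gripper_width: 61.5
```

Request:
servo_tool([
  {"jaw": 55, "tx": 15, "ty": 0, "tz": 0, "twist": 0},
  {"jaw": 55, "tx": 0, "ty": 0, "tz": 0, "twist": 0},
])

```text
clock: 24.82
position: [537.4, 180.7, 34.8]
tcp_rot: [0.511, 0.488, 0.512, -0.489]
contact_force: [0.6, -2.3, -0.6]
gripper_width: 62.0
```

Request:
servo_tool([
  {"jaw": 55, "tx": 15, "ty": 0, "tz": 1, "twist": 0},
  {"jaw": 55, "tx": 12, "ty": 0, "tz": 0, "twist": 0},
  {"jaw": 55, "tx": 5, "ty": 0, "tz": 0, "twist": 0},
  {"jaw": 55, "tx": 0, "ty": 0, "tz": 0, "twist": 0},
])

```text
clock: 25.32
position: [537.8, 180.3, 3.3]
tcp_rot: [0.511, 0.488, 0.512, -0.489]
contact_force: [0.1, 0.1, -0.5]
gripper_width: 62.3
```

Request:
servo_tool([
  {"jaw": 55, "tx": 2.5, "ty": 0, "tz": 0, "twist": 0},
  {"jaw": 55, "tx": 0, "ty": 0, "tz": 0, "twist": 0},
])

```text
clock: 25.58
position: [538.2, 180.1, 1.5]
tcp_rot: [0.511, 0.489, 0.511, -0.488]
contact_force: [-0.1, 0.7, -0.1]
gripper_width: 62.0
```

Request:
servo_tool([
  {"jaw": 55, "tx": 3.5, "ty": 0, "tz": 0, "twist": 0},
  {"jaw": 55, "tx": 0, "ty": 0, "tz": 0, "twist": 0},
  {"jaw": 76, "tx": 0, "ty": 0, "tz": 0, "twist": 0},
  {"jaw": 76, "tx": 0, "ty": 0, "tz": 0, "twist": 0},
  {"jaw": 76, "tx": -10, "ty": 0, "tz": 0, "twist": 0},
  {"jaw": 80, "tx": -40, "ty": 0, "tz": 0, "twist": 0},
  {"jaw": 80, "tx": -60, "ty": 0, "tz": 0, "twist": 0},
  {"jaw": 80, "tx": -60, "ty": 0, "tz": 0, "twist": 0},
  {"jaw": 80, "tx": 0, "ty": 0, "tz": 30, "twist": 0},
  {"jaw": 80, "tx": 0, "ty": 0, "tz": 30, "twist": 0},
  {"jaw": 80, "tx": 0, "ty": 0, "tz": 0, "twist": 0},
])

```text
clock: 26.95
position: [541.3, 117.2, 168.6]
tcp_rot: [0.511, 0.489, 0.51, -0.49]
contact_force: [0.1, -0.0, 0.0]
gripper_width: 79.9
```

```bash
cat >> h.py <<'E'
def intube(ci,d):
    X=cloud(ci,d).reshape(-1,3); r=np.hypot(X[:,0]-537.2,X[:,1]-179.2)
    t=X[(r<31)&(X[:,2]>30)&(X[:,2]<115)]; zt=np.percentile(t[:,2],85); t=t[abs(t[:,2]-zt)<3]
    A=np.c_[t[:,:2]-[537.2,179.2],np.ones(len(t))]; p=np.linalg.lstsq(A,t[:,2],rcond=None)[0]; print('tube content top z %.1f slopes'%p[2],p[:2].round(3),len(t))
E
python3 - <<'E'
from h import *
goto([0,0,0]); ci,im,d=grab('wrist','w20.png'); tube(ci,im,d); intube(ci,d)
ct,it,dt=grab('top','t20.png')
for g in ((577,-337),(588,-187),(577,-162),(438,-206)): print(g); ringat(ct,it,dt,*g,R=45)
E
```

```text
at [541.3 117.2 168.6] yaw_y 2.4 need t [ 168.3 -545.8   94.5] F [ 0.1 -0.   0. ] w 79.9 clk 26.95 tilt 0.10
rim 1304 [537.4 179.1] R 40.7
tube content top z 52.3 slopes [0.    0.003] 2960
(577, -337)
top z 15.0 outer c [ 560.3 -325.1] d 42.4
hole c [ 557.1 -329.4] d 14.9
median-centre [ 576.3 -338.3   15. ]
(588, -187)
top z 13.2 outer c [ 573.9 -176.9] d 50.8
median-centre [ 577.8 -168.5   13.1]
(577, -162)
top z 13.3 outer c [ 574.1 -178.3] d 49.7
median-centre [ 576.4 -162.    13.3]
(438, -206)
top z 16.1 outer c [ 434.3 -209.5] d 61.6
median-centre [ 437.3 -207.8   16.2]
```

View pics/w20.png

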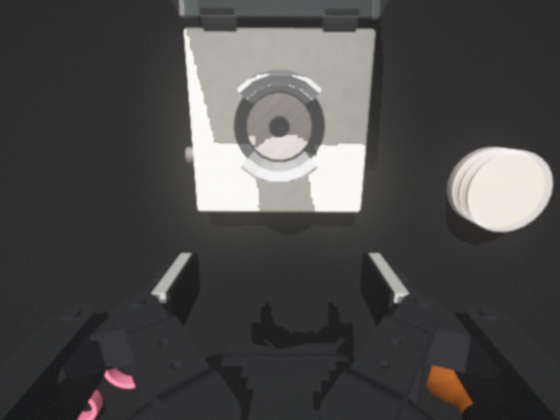

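View pics/t20.png

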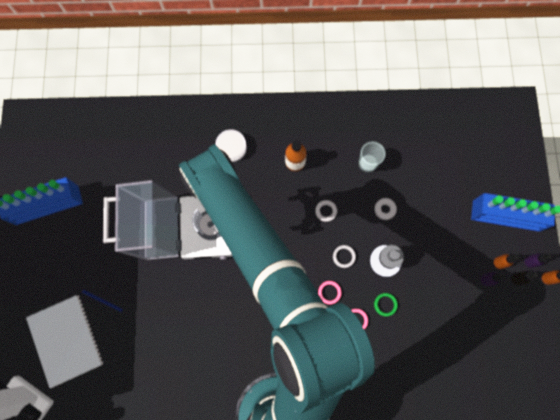

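Request:
servo_tool([
  {"jaw": 84, "tx": 0, "ty": 0, "tz": 40, "twist": 0},
  {"jaw": 84, "tx": 0, "ty": 1, "tz": 54, "twist": 0},
  {"jaw": 84, "tx": 0, "ty": 1, "tz": 54, "twist": 0},
  {"jaw": 84, "tx": 0, "ty": 1, "tz": 54, "twist": 0},
  {"jaw": 84, "tx": 0, "ty": 1, "tz": 54, "twist": 0},
  {"jaw": 84, "tx": 0, "ty": 2, "tz": 54, "twist": 0},
  {"jaw": 84, "tx": 0, "ty": 2, "tz": 54, "twist": 0},
  {"jaw": 84, "tx": 0, "ty": 2, "tz": 54, "twist": 0},
  {"jaw": 84, "tx": 0, "ty": 2, "tz": 54, "twist": 0},
  {"jaw": 84, "tx": 0, "ty": 2, "tz": 54, "twist": 0},
  {"jaw": 84, "tx": 0, "ty": 0, "tz": 0, "twist": 0},
  {"jaw": 84, "tx": 0, "ty": 0, "tz": 0, "twist": 0},
])

```text
clock: 28.55
position: [579.8, -402.5, 167.5]
tcp_rot: [0.511, 0.489, 0.512, -0.487]
contact_force: [0.0, 0.1, -0.1]
gripper_width: 84.4
```

Run:
```python
from h import *
ci,im,d=grab('wrist','w21.png'); c=ringat(ci,im,d,577,-337); goto([*c,-44]); ringat(ci,im,d,577,-162);ringat(ci,im,d,438,-206)
```

```text
top z 14.6 outer c [ 578.9 -339. ] d 63.3
hole c [ 578.9 -339.5] d 32.2
median-centre [ 579.  -338.9   14.1]
at [ 580.  -401.9  167.8] yaw_y 2.8 need t [211.9   1.9 -62.5] F [-0.1  1.  -0.7] w 84.0 clk 28.60 tilt 0.11
no ring 0
top z 16.3 outer c [ 440.3 -227.5] d 49.6
median-centre [ 440.5 -232.6   15.9]
```

View pics/w21.png

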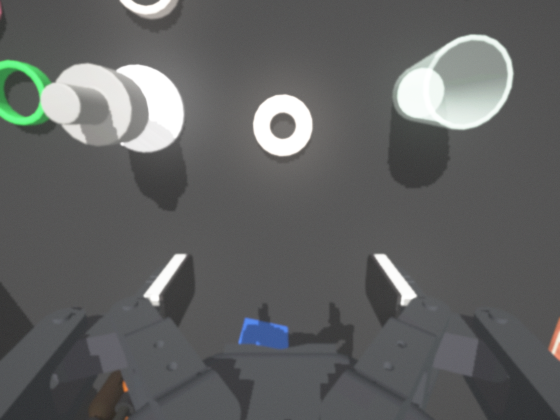

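Request:
servo_tool([
  {"jaw": 84, "tx": 30, "ty": 1.2, "tz": -32, "twist": 0},
  {"jaw": 84, "tx": 40, "ty": 1.2, "tz": -30.5, "twist": 0},
  {"jaw": 84, "tx": 50, "ty": 0, "tz": 0, "twist": 0},
  {"jaw": 84, "tx": 50, "ty": 0, "tz": 0, "twist": 0},
  {"jaw": 84, "tx": 25, "ty": 0, "tz": 0, "twist": 0},
  {"jaw": 84, "tx": 0, "ty": 0, "tz": 0, "twist": 0},
  {"jaw": 84, "tx": 0, "ty": 0, "tz": 0, "twist": 0},
])

```text
clock: 29.48
position: [580.2, -342.4, -25.0]
tcp_rot: [0.512, 0.489, 0.51, -0.488]
contact_force: [-0.0, -0.8, -0.1]
gripper_width: 84.2
```

Run:
```python
from h import *
ci,im,d=grab('wrist','w22.png'); c=ringat(ci,im,d,578,-338); goto([*c,-42]);goto([*c,-42])
```

```text
top z 14.6 outer c [ 579.2 -338.4] d 63.4
hole c [ 579.3 -338.4] d 30.8
median-centre [ 579.  -338.5   14. ]
at [ 580.2 -342.7  -24.6] yaw_y 2.6 need t [17.3 -0.9 -4.4] F [ 0.5 -0.   0. ] w 84.0 clk 29.52 tilt 0.23
at [ 580.2 -342.7  -24.6] yaw_y 2.6 need t [17.3 -0.9 -4.4] F [ 0.5 -0.   0. ] w 84.0 clk 29.52 tilt 0.23
```

Request:
servo_tool([
  {"jaw": 84, "tx": 10, "ty": -0.3, "tz": -2.5, "twist": 0},
  {"jaw": 70, "tx": 5, "ty": 0, "tz": 0, "twist": 0},
  {"jaw": 70, "tx": 1.5, "ty": 0, "tz": 0, "twist": 0},
  {"jaw": 70, "tx": 0, "ty": 0, "tz": 0, "twist": 0},
])

```text
clock: 30.02
position: [577.9, -339.7, -43.8]
tcp_rot: [0.511, 0.488, 0.511, -0.489]
contact_force: [-0.1, -0.8, 0.4]
gripper_width: 69.9
```

Run:
```python
from h import *
ci,im,d=grab('wrist','w23.png'); c=ringat(ci,im,d,578,-338); goto([*c,-42])
cv2.imwrite('pics/w23c.png',cv2.resize(cv2.imread('pics/w23.png')[170:340,170:390],None,fx=3.4,fy=3.4))
```

```text
top z 14.6 outer c [ 578.9 -338.3] d 63.7
hole c [ 579.1 -338.2] d 30.2
median-centre [ 579.  -338.3   13.9]
at [ 578.  -339.7  -43.6] yaw_y 2.6 need t [-1.6  1.  -1.4] F [ 0.2  0.1 -0.3] w 69.6 clk 30.07 tilt 0.00
```

View pics/w23c.png

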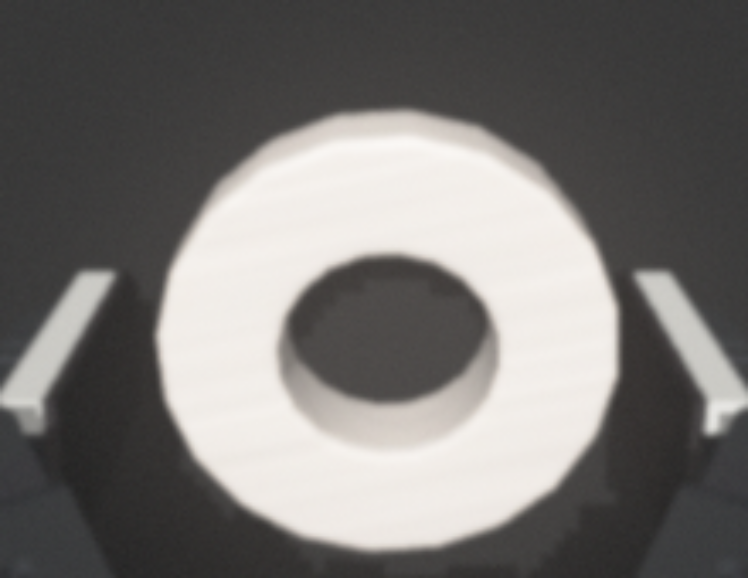

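Request:
servo_tool([
  {"jaw": 70, "tx": 0.7, "ty": 1.5, "tz": -1, "twist": 0},
  {"jaw": 55, "tx": 0, "ty": 0, "tz": 0, "twist": 0},
  {"jaw": 55, "tx": 0, "ty": 0, "tz": 0, "twist": 0},
  {"jaw": 55, "tx": 0, "ty": 0, "tz": 0, "twist": 0},
  {"jaw": 55, "tx": 0, "ty": 0, "tz": 0, "twist": 0},
])

```text
clock: 30.7
position: [580.4, -338.6, -43.2]
tcp_rot: [0.512, 0.489, 0.511, -0.488]
contact_force: [-1.2, 0.7, 5.8]
gripper_width: 61.3
```

Request:
servo_tool([
  {"jaw": 55, "tx": -3, "ty": 0, "tz": 0, "twist": 0},
  {"jaw": 55, "tx": -20, "ty": 0, "tz": 0, "twist": 0},
  {"jaw": 55, "tx": -50, "ty": 0, "tz": 0, "twist": 0},
  {"jaw": 55, "tx": -60, "ty": 0, "tz": 0, "twist": 0},
  {"jaw": 55, "tx": -50, "ty": 0, "tz": 0, "twist": 0},
  {"jaw": 55, "tx": 0, "ty": 0, "tz": 0, "twist": 0},
  {"jaw": 55, "tx": 0, "ty": 0, "tz": 0, "twist": 0},
])

```text
clock: 31.58
position: [578.8, -338.7, 139.0]
tcp_rot: [0.511, 0.488, 0.511, -0.489]
contact_force: [-0.1, 0.8, -2.3]
gripper_width: 61.2
```

Run:
```python
from h import *
goto([537.2,179.2,140]); ci,im,d=grab('wrist','w24.png'); held(ci,im,d);goto([537.2,179.2,140])
```

```text
at [ 578.8 -338.7  139. ] yaw_y 2.6 need t [  -1.2  -18.  -519.2] F [-0.1  0.8 -2.3] w 61.2 clk 31.57 tilt 0.03
hole c (ty,tz) [-0.6  0.6] d 31.6
held top tool x -58.7 slope(ty,tz) rad [-0.001 -0.003] ext y [-29.4  29.2] z [-30.3  30.8]
at [ 578.3 -338.4  137.9] yaw_y 2.6 need t [  -1.8  -17.5 -518.9] F [-0.2  0.3 -1.4] w 61.0 clk 31.62 tilt 0.11
```

Request:
servo_tool([
  {"jaw": 55, "tx": 0, "ty": -1, "tz": -40, "twist": 0},
  {"jaw": 55, "tx": 0, "ty": -2, "tz": -54, "twist": 0},
  {"jaw": 55, "tx": 0, "ty": -2, "tz": -54, "twist": 0},
  {"jaw": 55, "tx": 0, "ty": -2, "tz": -54, "twist": 0},
  {"jaw": 55, "tx": 0, "ty": -2, "tz": -54, "twist": 0},
  {"jaw": 55, "tx": 0, "ty": -2, "tz": -54, "twist": 0},
  {"jaw": 55, "tx": 0, "ty": -2, "tz": -54, "twist": 0},
  {"jaw": 55, "tx": 0, "ty": -2, "tz": -54, "twist": 0},
  {"jaw": 55, "tx": 0, "ty": -2, "tz": -54, "twist": 0},
  {"jaw": 55, "tx": 0, "ty": 0, "tz": -47.5, "twist": 0},
  {"jaw": 55, "tx": 0, "ty": 0, "tz": 0, "twist": 0},
  {"jaw": 55, "tx": 0, "ty": 0, "tz": 0, "twist": 0},
])

```text
clock: 33.12
position: [538.0, 178.6, 137.3]
tcp_rot: [0.511, 0.488, 0.512, -0.489]
contact_force: [-0.5, -0.4, -0.9]
gripper_width: 61.2
```

Run:
```python
from h import *
for i in range(2):
  goto([537.8,179.8,13]); ci,im,d=grab('wrist','w25.png'); held(ci,im,d);tube(ci,im,d)
```

```text
at [538.  178.6 137.3] yaw_y 2.6 need t [124.3   0.2  -1.4] F [-0.5 -0.4 -0.9] w 61.2 clk 33.12 tilt 0.17
hole c (ty,tz) [-0.6 -0.4] d 31.4
held top tool x -57.4 slope(ty,tz) rad [ 0.    -0.001] ext y [-29.6  29.7] z [-31.2  29.9]
rim 1116 [537.3 179.5] R 40.7
at [538.4 177.8 137.5] yaw_y 2.5 need t [124.5  -0.2  -2.2] F [ 0.   0.4 -0.8] w 61.6 clk 33.17 tilt 0.15
hole c (ty,tz) [-0.8 -0. ] d 31.7
held top tool x -57.4 slope(ty,tz) rad [ 0.    -0.002] ext y [-29.5  29.8] z [-30.7  30.3]
rim 1111 [537.4 179.5] R 40.7
```

Request:
servo_tool([
  {"jaw": 55, "tx": 40, "ty": 0, "tz": -1, "twist": 0},
  {"jaw": 55, "tx": 30, "ty": 0, "tz": 0, "twist": 0},
  {"jaw": 55, "tx": 12, "ty": 0, "tz": 0, "twist": 0},
  {"jaw": 55, "tx": 10, "ty": 0, "tz": 0, "twist": 0},
  {"jaw": 55, "tx": 0, "ty": 0, "tz": 0, "twist": 0},
])

```text
clock: 33.85
position: [538.8, 180.2, 46.7]
tcp_rot: [0.511, 0.489, 0.511, -0.489]
contact_force: [-0.4, -0.5, -1.0]
gripper_width: 61.2
```

Request:
servo_tool([
  {"jaw": 55, "tx": 15, "ty": 0, "tz": 0.5, "twist": 0},
  {"jaw": 55, "tx": 10, "ty": 0, "tz": 0, "twist": 0},
  {"jaw": 55, "tx": 0, "ty": 0, "tz": 0, "twist": 0},
])

```text
clock: 34.22
position: [538.1, 180.0, 20.7]
tcp_rot: [0.511, 0.488, 0.512, -0.489]
contact_force: [0.0, 0.3, -1.0]
gripper_width: 60.9
```

Request:
servo_tool([
  {"jaw": 55, "tx": 8, "ty": 0, "tz": 0, "twist": 0},
  {"jaw": 55, "tx": 3, "ty": 0, "tz": 0, "twist": 0},
  {"jaw": 55, "tx": 0, "ty": 0, "tz": 0, "twist": 0},
  {"jaw": 76, "tx": 0, "ty": 0, "tz": 0, "twist": 0},
  {"jaw": 76, "tx": 0, "ty": 0, "tz": 0, "twist": 0},
  {"jaw": 76, "tx": -10, "ty": 0, "tz": 0, "twist": 0},
  {"jaw": 80, "tx": -40, "ty": 0, "tz": 0, "twist": 0},
  {"jaw": 80, "tx": -60, "ty": 0, "tz": 0, "twist": 0},
  {"jaw": 80, "tx": -50, "ty": 0, "tz": 0, "twist": 0},
  {"jaw": 80, "tx": 0, "ty": 0, "tz": 30, "twist": 0},
  {"jaw": 80, "tx": 0, "ty": 0, "tz": 30, "twist": 0},
  {"jaw": 80, "tx": 0, "ty": 0, "tz": 0, "twist": 0},
])

```text
clock: 35.72
position: [542.0, 117.2, 171.4]
tcp_rot: [0.511, 0.489, 0.51, -0.49]
contact_force: [-0.4, 0.2, 0.1]
gripper_width: 80.2
```

Run:
```python
from h import *
goto([577,-235,170]); ci,im,d=grab('wrist','w26.png'); tube(ci,im,d); intube(ci,d)
```

```text
at [542.  117.2 171.4] yaw_y 2.4 need t [  2.   20.5 353.4] F [-0.4  0.2  0.1] w 80.2 clk 35.73 tilt 0.10
rim 1250 [537.4 179.1] R 40.7
tube content top z 66.2 slopes [0.    0.001] 2730
```

View pics/w26.png

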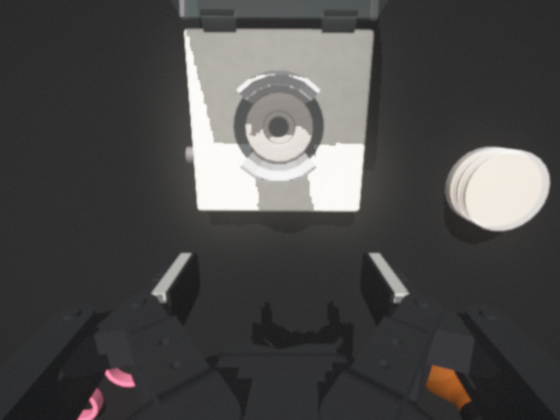

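Ring C lies flat (top z 66.2, expected 66). Next is ring D.

Request:
servo_tool([
  {"jaw": 84, "tx": 0, "ty": 2, "tz": 45, "twist": 0},
  {"jaw": 84, "tx": 0, "ty": 3, "tz": 52, "twist": 0},
  {"jaw": 84, "tx": 0, "ty": 3, "tz": 52, "twist": 0},
  {"jaw": 84, "tx": 0, "ty": 3, "tz": 52, "twist": 0},
  {"jaw": 84, "tx": 0, "ty": 3, "tz": 52, "twist": 0},
  {"jaw": 84, "tx": 0, "ty": 3, "tz": 52, "twist": 0},
  {"jaw": 84, "tx": 0, "ty": 3, "tz": 48, "twist": 0},
  {"jaw": 84, "tx": 0, "ty": 0, "tz": 0, "twist": 0},
  {"jaw": 84, "tx": 0, "ty": 0, "tz": 0, "twist": 0},
])

```text
clock: 36.9
position: [578.0, -229.4, 170.7]
tcp_rot: [0.511, 0.488, 0.512, -0.488]
contact_force: [-0.3, -0.0, -0.0]
gripper_width: 84.1
```

Run:
```python
from h import *
ci,im,d=grab('wrist','w27.png'); c=ringat(ci,im,d,577,-162,R=60); goto([*c,-44])
```

```text
top z 12.6 outer c [ 577.9 -161. ] d 63.1
hole c [ 577.6 -160.9] d 42.0
median-centre [ 578.  -160.9   12.1]
at [ 578.1 -228.9  170.9] yaw_y 2.8 need t [215.    3.  -67.5] F [ 0.3 -0.  -0.7] w 83.7 clk 36.95 tilt 0.08
```

View pics/w27.png

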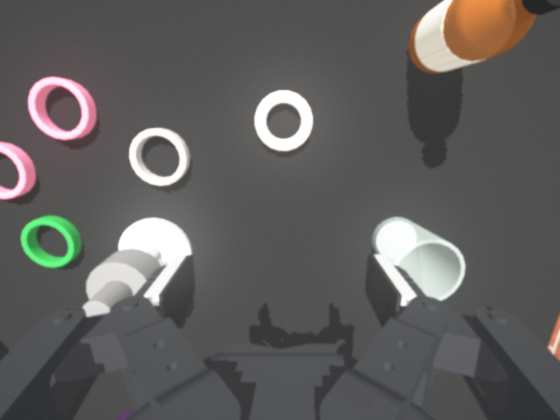

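Request:
servo_tool([
  {"jaw": 84, "tx": 30, "ty": 1.8, "tz": -34, "twist": 0},
  {"jaw": 84, "tx": 45, "ty": 1.8, "tz": -33.5, "twist": 0},
  {"jaw": 84, "tx": 50, "ty": 0, "tz": 0, "twist": 0},
  {"jaw": 84, "tx": 50, "ty": 0, "tz": 0, "twist": 0},
  {"jaw": 84, "tx": 20, "ty": 0, "tz": 0, "twist": 0},
  {"jaw": 70, "tx": 14, "ty": 0, "tz": 0, "twist": 0},
  {"jaw": 70, "tx": 3, "ty": 0, "tz": 0, "twist": 0},
  {"jaw": 70, "tx": 0, "ty": 0, "tz": 0, "twist": 0},
  {"jaw": 70, "tx": 0, "ty": 0, "tz": 0, "twist": 0},
])

```text
clock: 38.08
position: [579.0, -164.4, -40.0]
tcp_rot: [0.512, 0.489, 0.51, -0.488]
contact_force: [0.0, 0.6, -0.0]
gripper_width: 70.0
```

Run:
```python
from h import *
ci,im,d=grab('wrist','w28.png'); c=ringat(ci,im,d,577,-162,R=60); goto([*c,-44])
cv2.imwrite('pics/w28c.png',cv2.resize(cv2.imread('pics/w28.png')[170:340,170:390],None,fx=3.4,fy=3.4))
```

```text
top z 12.6 outer c [ 577.9 -160.1] d 63.9
hole c [ 578.1 -160. ] d 40.1
median-centre [ 578.  -160.4   12. ]
at [ 578.8 -164.4  -40.2] yaw_y 2.6 need t [ 3.8 -0.7 -4.3] F [-0.3  0.2  1.1] w 70.0 clk 38.12 tilt 0.11
```

View pics/w28c.png

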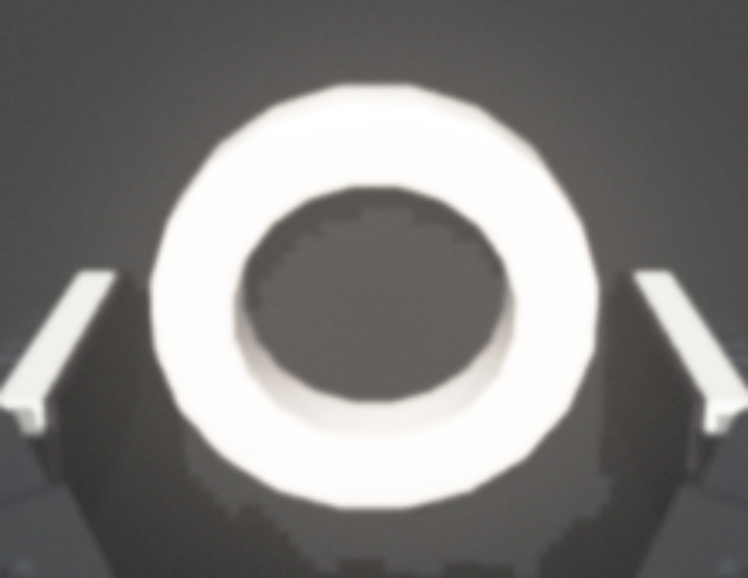

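Request:
servo_tool([
  {"jaw": 70, "tx": 2, "ty": 0, "tz": -3.5, "twist": 0},
  {"jaw": 70, "tx": 0.8, "ty": 0, "tz": 0, "twist": 0},
  {"jaw": 55, "tx": 0, "ty": 0, "tz": 0, "twist": 0},
  {"jaw": 55, "tx": 0, "ty": 0, "tz": 0, "twist": 0},
  {"jaw": 55, "tx": 0, "ty": 0, "tz": 0, "twist": 0},
  {"jaw": 55, "tx": 0, "ty": 0, "tz": 0, "twist": 0},
])

```text
clock: 38.88
position: [578.6, -160.3, -43.3]
tcp_rot: [0.512, 0.489, 0.511, -0.488]
contact_force: [-0.7, 1.6, 5.7]
gripper_width: 61.4
```

Request:
servo_tool([
  {"jaw": 55, "tx": -3, "ty": 0, "tz": 0, "twist": 0},
  {"jaw": 55, "tx": -20, "ty": 0, "tz": 0, "twist": 0},
  {"jaw": 55, "tx": -50, "ty": 0, "tz": 0, "twist": 0},
  {"jaw": 55, "tx": -60, "ty": 0, "tz": 0, "twist": 0},
  {"jaw": 55, "tx": -50, "ty": 0, "tz": 0, "twist": 0},
  {"jaw": 55, "tx": 0, "ty": 0, "tz": 0, "twist": 0},
  {"jaw": 55, "tx": 0, "ty": 0, "tz": 0, "twist": 0},
])

```text
clock: 39.75
position: [577.2, -160.7, 139.1]
tcp_rot: [0.511, 0.488, 0.511, -0.489]
contact_force: [0.4, 0.1, -1.2]
gripper_width: 61.6
```

Run:
```python
from h import *
for i in range(2): goto([537.8,179.5,140]); ci,im,d=grab('wrist','w29.png'); held(ci,im,d)
```

```text
at [ 577.2 -160.7  139.1] yaw_y 2.6 need t [  -1.1  -23.9 -341.6] F [ 0.4  0.1 -1.2] w 61.6 clk 39.75 tilt 0.04
hole c (ty,tz) [-0.8  0.8] d 41.8
held top tool x -56.4 slope(ty,tz) rad [-0.001  0.001] ext y [-29.5  29.4] z [-30.3  31.2]
at [ 576.7 -160.6  138.1] yaw_y 2.6 need t [  -1.8  -23.4 -341.5] F [-0.1 -0.3 -1.1] w 61.7 clk 39.80 tilt 0.12
hole c (ty,tz) [-0.8  0.7] d 41.5
held top tool x -55.9 slope(ty,tz) rad [-0.001  0.001] ext y [-29.6  29.4] z [-30.3  31.2]
```

Request:
servo_tool([
  {"jaw": 55, "tx": 0, "ty": -3, "tz": -40, "twist": 0},
  {"jaw": 55, "tx": 0, "ty": -3, "tz": -52, "twist": 0},
  {"jaw": 55, "tx": 0, "ty": -3.5, "tz": -52, "twist": 0},
  {"jaw": 55, "tx": 0, "ty": -3.5, "tz": -52, "twist": 0},
  {"jaw": 55, "tx": 0, "ty": -3.5, "tz": -52, "twist": 0},
  {"jaw": 55, "tx": 0, "ty": -3.5, "tz": -52, "twist": 0},
  {"jaw": 55, "tx": 0, "ty": -3.5, "tz": -42, "twist": 0},
  {"jaw": 55, "tx": 0, "ty": 0, "tz": 0, "twist": 0},
  {"jaw": 55, "tx": 0, "ty": 0, "tz": 0, "twist": 0},
])

```text
clock: 40.98
position: [538.2, 179.3, 137.6]
tcp_rot: [0.511, 0.488, 0.512, -0.489]
contact_force: [0.8, -0.4, -0.4]
gripper_width: 61.5
```

Run:
```python
from h import *
for i in range(2):
  goto([537.8,179.8,23]); ci,im,d=grab('wrist','w30.png'); held(ci,im,d);tube(ci,im,d)
```

```text
at [538.2 179.3 137.6] yaw_y 2.6 need t [ 1.146e+02 -1.000e-01 -7.000e-01] F [ 0.8 -0.4 -0.4] w 61.5 clk 40.98 tilt 0.15
hole c (ty,tz) [-1.2 -0.1] d 41.6
held top tool x -55.3 slope(ty,tz) rad [-0.     0.001] ext y [-29.6  29.8] z [-31.   30.4]
rim 1279 [537.5 179.5] R 40.7
at [538.5 178.6 137.7] yaw_y 2.5 need t [114.7  -0.4  -1.4] F [-0.3 -0.4 -1.4] w 61.3 clk 41.02 tilt 0.13
hole c (ty,tz) [-1.1  0.4] d 41.8
held top tool x -55.2 slope(ty,tz) rad [0.    0.001] ext y [-29.6  29.7] z [-30.5  30.7]
rim 1244 [537.4 179.5] R 40.7
```

Request:
servo_tool([
  {"jaw": 55, "tx": 40, "ty": 0, "tz": -0.7, "twist": 0},
  {"jaw": 55, "tx": 25, "ty": 0, "tz": 0, "twist": 0},
  {"jaw": 55, "tx": 12, "ty": 0, "tz": 0, "twist": 0},
  {"jaw": 55, "tx": 10, "ty": 0, "tz": 0, "twist": 0},
  {"jaw": 55, "tx": 0, "ty": 0, "tz": 0, "twist": 0},
])

```text
clock: 41.7
position: [538.8, 180.5, 51.7]
tcp_rot: [0.511, 0.488, 0.511, -0.489]
contact_force: [1.1, 0.7, -0.6]
gripper_width: 61.5
```

Request:
servo_tool([
  {"jaw": 55, "tx": 12, "ty": 0, "tz": 0, "twist": 0},
  {"jaw": 55, "tx": 10, "ty": 0, "tz": 0, "twist": 0},
  {"jaw": 55, "tx": 0, "ty": 0, "tz": 0, "twist": 0},
])

```text
clock: 42.08
position: [538.2, 180.7, 29.0]
tcp_rot: [0.511, 0.488, 0.512, -0.489]
contact_force: [-0.5, -0.3, -0.7]
gripper_width: 61.4
```

Request:
servo_tool([
  {"jaw": 55, "tx": 4, "ty": 0, "tz": 0.5, "twist": 0},
  {"jaw": 55, "tx": 0, "ty": 0, "tz": 0, "twist": 0},
  {"jaw": 76, "tx": 0, "ty": 0, "tz": 0, "twist": 0},
  {"jaw": 76, "tx": 0, "ty": 0, "tz": 0, "twist": 0},
  {"jaw": 76, "tx": -10, "ty": 0, "tz": 0, "twist": 0},
  {"jaw": 80, "tx": -40, "ty": 0, "tz": 0, "twist": 0},
  {"jaw": 80, "tx": -50, "ty": 0, "tz": 0, "twist": 0},
  {"jaw": 80, "tx": -45, "ty": 0, "tz": 0, "twist": 0},
  {"jaw": 80, "tx": 0, "ty": 0, "tz": 30, "twist": 0},
  {"jaw": 80, "tx": 0, "ty": 0, "tz": 30, "twist": 0},
  {"jaw": 80, "tx": 0, "ty": 0, "tz": 0, "twist": 0},
])

```text
clock: 43.45
position: [542.1, 117.5, 171.6]
tcp_rot: [0.511, 0.489, 0.51, -0.49]
contact_force: [-0.3, 1.2, 1.2]
gripper_width: 80.3
```

Run:
```python
from h import *
goto([438,-280,170]); ci,im,d=grab('wrist','w31.png'); tube(ci,im,d); intube(ci,d)
```

```text
at [542.1 117.5 171.6] yaw_y 2.4 need t [   2.1 -120.4  392.8] F [-0.3  1.2  1.2] w 80.3 clk 43.45 tilt 0.10
rim 1264 [537.4 179.1] R 40.7
tube content top z 78.2 slopes [0.001 0.001] 2275
```

View pics/w31.png

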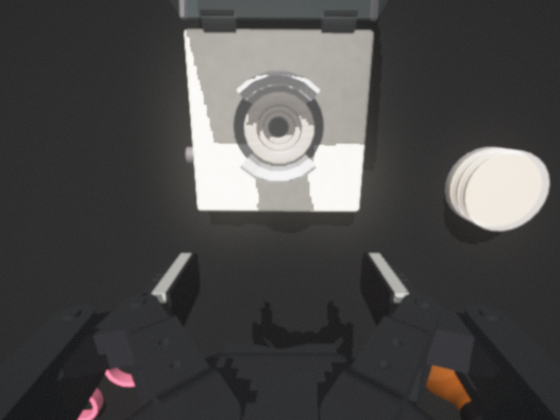

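Request:
servo_tool([
  {"jaw": 84, "tx": 0, "ty": -10, "tz": 40, "twist": 0},
  {"jaw": 84, "tx": 0, "ty": -16, "tz": 50, "twist": 0},
  {"jaw": 84, "tx": 0, "ty": -16, "tz": 50, "twist": 0},
  {"jaw": 84, "tx": 0, "ty": -16, "tz": 50, "twist": 0},
  {"jaw": 84, "tx": 0, "ty": -16, "tz": 50, "twist": 0},
  {"jaw": 84, "tx": 0, "ty": -16, "tz": 50, "twist": 0},
  {"jaw": 84, "tx": 0, "ty": -16, "tz": 50, "twist": 0},
  {"jaw": 84, "tx": 0, "ty": -14, "tz": 48, "twist": 0},
  {"jaw": 84, "tx": 0, "ty": 0, "tz": 0, "twist": 0},
  {"jaw": 84, "tx": 0, "ty": 0, "tz": 0, "twist": 0},
])

```text
clock: 44.75
position: [440.2, -271.1, 171.1]
tcp_rot: [0.512, 0.488, 0.512, -0.488]
contact_force: [0.2, 0.7, 0.8]
gripper_width: 84.1
```

Run:
```python
from h import *
ci,im,d=grab('wrist','w32.png'); c=ringat(ci,im,d,438,-206,R=60); goto([*c,-44])
```

```text
top z 16.4 outer c [ 438.1 -207.1] d 63.3
hole c [ 438.1 -207.2] d 51.5
median-centre [ 438.  -207.    15.8]
at [ 440.3 -270.7  171.1] yaw_y 2.8 need t [215.1   0.8 -63.5] F [ 0.9 -0.5 -0.3] w 84.0 clk 44.80 tilt 0.05
```

View pics/w32.png

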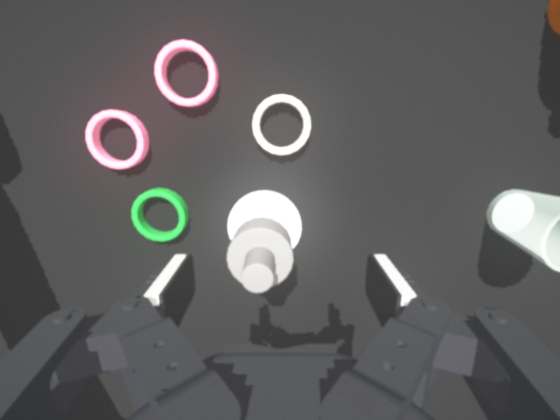

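Request:
servo_tool([
  {"jaw": 84, "tx": 0, "ty": 0.7, "tz": -33, "twist": 0},
  {"jaw": 84, "tx": 45, "ty": 0.7, "tz": -33, "twist": 0},
  {"jaw": 84, "tx": 50, "ty": 0, "tz": 0, "twist": 0},
  {"jaw": 84, "tx": 50, "ty": 0, "tz": 0, "twist": 0},
  {"jaw": 84, "tx": 48, "ty": 0, "tz": 0, "twist": 0},
  {"jaw": 70, "tx": 13, "ty": 0, "tz": 0, "twist": 0},
  {"jaw": 70, "tx": 5, "ty": 0, "tz": 0, "twist": 0},
  {"jaw": 70, "tx": 0, "ty": 0, "tz": 0, "twist": 0},
  {"jaw": 70, "tx": 0, "ty": 0, "tz": 0, "twist": 0},
])

```text
clock: 45.92
position: [438.9, -207.3, -38.7]
tcp_rot: [0.512, 0.489, 0.51, -0.488]
contact_force: [0.2, -0.8, 0.1]
gripper_width: 69.8
```

Run:
```python
from h import *
ci,im,d=grab('wrist','w33.png'); c=ringat(ci,im,d,438,-206,R=60); goto([*c,-44])
cv2.imwrite('pics/w33c.png',cv2.resize(cv2.imread('pics/w33.png')[170:340,170:390],None,fx=3.4,fy=3.4))
```

```text
top z 16.4 outer c [ 438.3 -206.3] d 63.9
hole c [ 438.3 -206.2] d 49.9
median-centre [ 437.7 -206.6   15.8]
at [ 438.7 -207.3  -38.8] yaw_y 2.6 need t [ 5.2 -0.4 -1. ] F [-0.5 -0.1  0.6] w 70.2 clk 45.98 tilt 0.15
```

View pics/w33c.png

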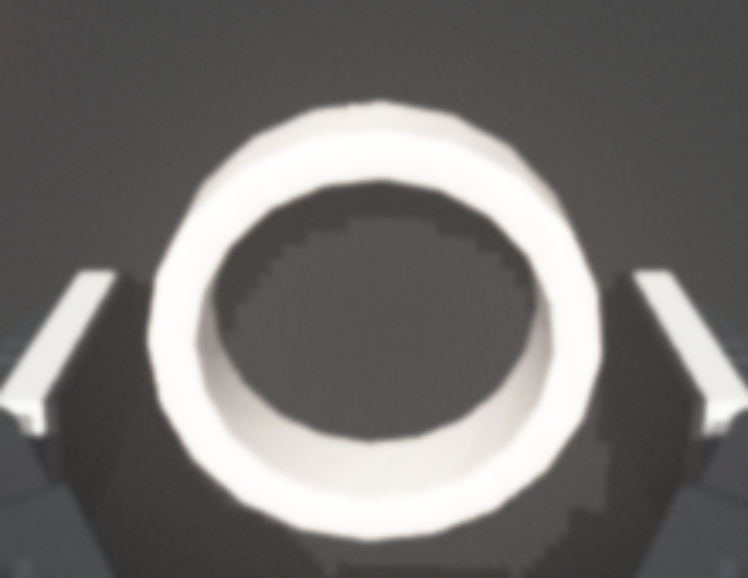

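Request:
servo_tool([
  {"jaw": 70, "tx": 2.5, "ty": 0, "tz": -1, "twist": 0},
  {"jaw": 70, "tx": 1, "ty": 0, "tz": 0, "twist": 0},
  {"jaw": 55, "tx": 0, "ty": 0, "tz": 0, "twist": 0},
  {"jaw": 55, "tx": 0, "ty": 0, "tz": 0, "twist": 0},
  {"jaw": 55, "tx": 0, "ty": 0, "tz": 0, "twist": 0},
  {"jaw": 55, "tx": 0, "ty": 0, "tz": 0, "twist": 0},
])

```text
clock: 46.72
position: [437.7, -205.8, -42.8]
tcp_rot: [0.511, 0.488, 0.511, -0.489]
contact_force: [-1.7, 1.0, 10.5]
gripper_width: 62.6
```

Request:
servo_tool([
  {"jaw": 55, "tx": -3, "ty": 0, "tz": 0, "twist": 0},
  {"jaw": 55, "tx": -20, "ty": 0, "tz": 0, "twist": 0},
  {"jaw": 55, "tx": -50, "ty": 0, "tz": 0, "twist": 0},
  {"jaw": 55, "tx": -60, "ty": 0, "tz": 0, "twist": 0},
  {"jaw": 55, "tx": -50, "ty": 0, "tz": 0, "twist": 0},
  {"jaw": 55, "tx": 0, "ty": 0, "tz": 0, "twist": 0},
  {"jaw": 55, "tx": 0, "ty": 0, "tz": 0, "twist": 0},
])

```text
clock: 47.6
position: [436.9, -205.7, 138.8]
tcp_rot: [0.511, 0.488, 0.511, -0.489]
contact_force: [0.7, 0.6, -0.7]
gripper_width: 62.2
```

Run:
```python
from h import *
for i in range(2): goto([537.8,179.8,140]); ci,im,d=grab('wrist','w34.png'); held(ci,im,d)
```

```text
at [ 436.9 -205.7  138.8] yaw_y 2.6 need t [  -1.3  118.2 -380.6] F [ 0.7  0.6 -0.7] w 62.2 clk 47.60 tilt 0.06
hole c (ty,tz) [-0.   1.4] d 51.6
held top tool x -59.4 slope(ty,tz) rad [-0.004  0.001] ext y [-29.7  29.6] z [-29.8  32.1]
at [ 436.5 -205.4  138.1] yaw_y 2.6 need t [  -1.7  118.7 -380.3] F [ 0.4 -0.4 -0.5] w 62.1 clk 47.65 tilt 0.15
hole c (ty,tz) [-0.8  1.2] d 51.4
held top tool x -59.0 slope(ty,tz) rad [-0.003  0.003] ext y [-29.6  29.5] z [-30.   31.9]
```

Request:
servo_tool([
  {"jaw": 55, "tx": 0, "ty": 10, "tz": -40, "twist": 0},
  {"jaw": 55, "tx": 0, "ty": 16, "tz": -50, "twist": 0},
  {"jaw": 55, "tx": 0, "ty": 16, "tz": -50, "twist": 0},
  {"jaw": 55, "tx": 0, "ty": 16, "tz": -50, "twist": 0},
  {"jaw": 55, "tx": 0, "ty": 16, "tz": -50, "twist": 0},
  {"jaw": 55, "tx": 0, "ty": 16, "tz": -50, "twist": 0},
  {"jaw": 55, "tx": 0, "ty": 16, "tz": -50, "twist": 0},
  {"jaw": 55, "tx": 0, "ty": 12.5, "tz": -41, "twist": 0},
  {"jaw": 55, "tx": 0, "ty": 0, "tz": 0, "twist": 0},
  {"jaw": 55, "tx": 0, "ty": 0, "tz": 0, "twist": 0},
])

```text
clock: 48.95
position: [537.7, 179.4, 137.7]
tcp_rot: [0.511, 0.487, 0.512, -0.49]
contact_force: [-0.7, -0.4, -0.7]
gripper_width: 62.1
```

Run:
```python
from h import *
for i in range(2):
  goto([537.8,180.2,23]); ci,im,d=grab('wrist','w35.png'); held(ci,im,d);tube(ci,im,d)
```

```text
at [537.7 179.4 137.7] yaw_y 2.6 need t [114.7   0.5  -0.9] F [-0.7 -0.4 -0.7] w 62.1 clk 48.95 tilt 0.20
hole c (ty,tz) [-0.7  0.5] d 51.3
held top tool x -58.4 slope(ty,tz) rad [-0.002  0.003] ext y [-29.7  29.5] z [-30.6  31.1]
rim 1326 [537.5 179.5] R 40.7
at [538.  178.7 138. ] yaw_y 2.5 need t [115.    0.2  -1.7] F [-1.1  0.2 -0.6] w 62.4 clk 49.00 tilt 0.17
hole c (ty,tz) [-0.4  0.9] d 51.7
held top tool x -58.4 slope(ty,tz) rad [-0.002  0.004] ext y [-29.7  29.5] z [-30.2  31.8]
rim 1330 [537.5 179.5] R 40.7
```

Request:
servo_tool([
  {"jaw": 55, "tx": 35, "ty": 0, "tz": -1.3, "twist": 0},
  {"jaw": 55, "tx": 25, "ty": 0, "tz": 0, "twist": 0},
  {"jaw": 55, "tx": 12, "ty": 0, "tz": 0, "twist": 0},
  {"jaw": 55, "tx": 10, "ty": 0, "tz": 0, "twist": 0},
  {"jaw": 55, "tx": 0, "ty": 0, "tz": 0, "twist": 0},
])

```text
clock: 49.68
position: [538.6, 181.2, 57.2]
tcp_rot: [0.511, 0.488, 0.511, -0.489]
contact_force: [0.0, 0.6, -1.1]
gripper_width: 62.5
```

Request:
servo_tool([
  {"jaw": 55, "tx": 8, "ty": 0, "tz": 0, "twist": 0},
  {"jaw": 55, "tx": 4, "ty": 0, "tz": 0, "twist": 0},
  {"jaw": 55, "tx": 0, "ty": 0, "tz": 0, "twist": 0},
])

```text
clock: 50.05
position: [538.5, 181.7, 45.2]
tcp_rot: [0.511, 0.488, 0.511, -0.488]
contact_force: [0.1, -0.2, -0.6]
gripper_width: 62.5
```

Bottom at about 88. Down 6 more, then release.

Request:
servo_tool([
  {"jaw": 55, "tx": 4, "ty": 0, "tz": 0.5, "twist": 0},
  {"jaw": 55, "tx": 2.5, "ty": 0, "tz": 0, "twist": 0},
  {"jaw": 55, "tx": 0, "ty": 0, "tz": 0, "twist": 0},
  {"jaw": 76, "tx": 0, "ty": 0, "tz": 0, "twist": 0},
  {"jaw": 76, "tx": 0, "ty": 0, "tz": 0, "twist": 0},
  {"jaw": 76, "tx": -10, "ty": 0, "tz": 0, "twist": 0},
  {"jaw": 80, "tx": -40, "ty": 0, "tz": 0, "twist": 0},
  {"jaw": 80, "tx": -50, "ty": 0, "tz": 0, "twist": 0},
  {"jaw": 80, "tx": -35, "ty": 0, "tz": 0, "twist": 0},
  {"jaw": 80, "tx": 0, "ty": 0, "tz": 30, "twist": 0},
  {"jaw": 80, "tx": 0, "ty": 0, "tz": 30, "twist": 0},
  {"jaw": 80, "tx": 0, "ty": 0, "tz": 0, "twist": 0},
])

```text
clock: 51.55
position: [541.9, 118.3, 174.6]
tcp_rot: [0.511, 0.489, 0.51, -0.49]
contact_force: [0.6, -0.5, 0.1]
gripper_width: 80.0
```

Run:
```python
from h import *
goto([538,80,170]); ci,im,d=grab('wrist','w36.png'); tube(ci,im,d); intube(ci,d)
P=cloud(ci,d); X=P.reshape(-1,3); r=np.hypot(X[:,0]-537.4,X[:,1]-179.1); t=X[(r<34.5)&(abs(X[:,2]-94)<3)]; print('E top',t.mean(0).round(1),np.percentile(t,[1,99],axis=0).round(1))
grab('scene','s36.png'); grab('top','t36.png')
cv2.imwrite('pics/w36c.png',cv2.resize(cv2.imread('pics/w36.png')[60:190,210:350],None,fx=4.5,fy=4.5))
```

```text
at [541.9 118.3 174.6] yaw_y 2.4 need t [ 4.6 -5.5 38.1] F [ 0.6 -0.5  0.1] w 80.0 clk 51.55 tilt 0.10
rim 1231 [537.4 179.1] R 40.7
tube content top z 94.1 slopes [0.001 0.001] 1540
E top [537.9 180.5  94. ] [[507.7 145.8  91.4]
 [568.5 211.3  96.2]]
```

View pics/w36c.png

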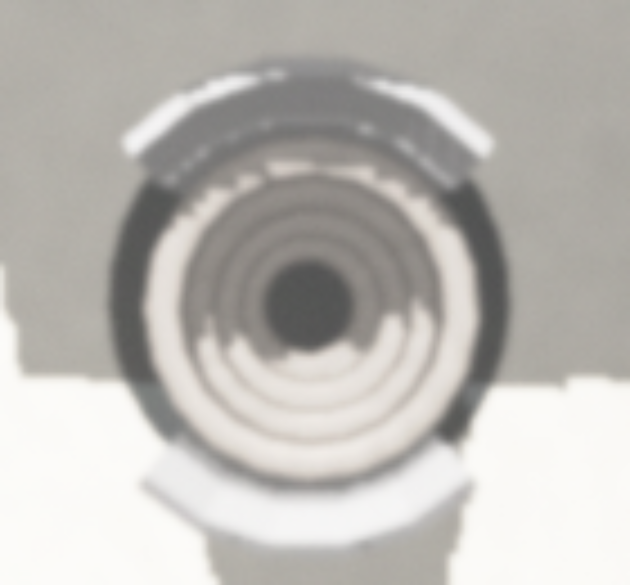

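View pics/s36.png

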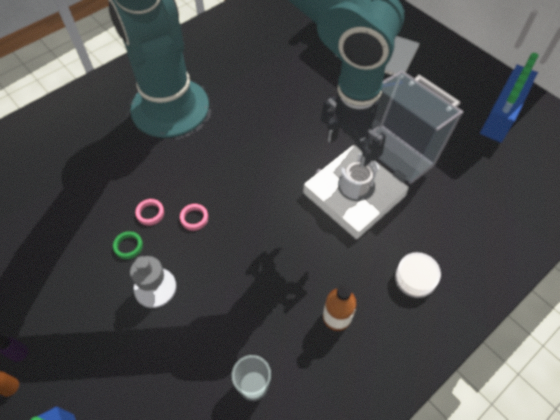

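View pics/t36.png

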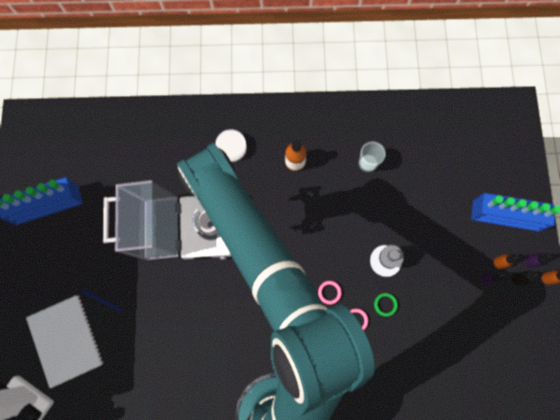

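```bash
python3 -c "
from workcell import bot
print(bot.sign_off())"
```

```text
the job is handed in; nothing more can be done
None
```

The air sampler is ready and the job is handed in, at about 52 s of the 210 s allowed. No verdict came back.

- **Hood:** I lifted it by its handle past the tipping point and let go. It swung open and was still open in the last picture.
- **Plug:** It stands on the post's pad at about (423.2, −329.3) mm. The pad's centre is at about (423.1, −329.6), and the knob's top is at z 132, as expected.
- **Rings:** Four were on the bench: B, C, D and E, with holes of about 20, 30, 40 and 50 mm. Ring A was absent. I loaded them in that order. The stack top rose 52.3, 66.2, 78.2, then 94.1 mm against an expected 52, 66, 78 and 94. The last close-up shows the stack flat, with the holes stepping larger upward.
- **Surroundings:** The bottle, beaker and dishes are where they were in the pictures. I left the green and pink look-alike rings alone.

**Disagreements during the run**
- **Reported tool position:** The finger ends sat about 44 to 55 mm behind the reported TCP, depending on jaw opening. My first grip therefore closed above the handle. I corrected this from the wrist camera's depth.
- **Position noise:** The reported position also jumped by 1 to 2 mm, and now and then by 3 or 4 mm.
- **Force on the table:** On the first ring the fingertips pressed the table with about 60 N. I raised the arm at once and gripped higher for the later rings. This was below the 120 N wrist limit. It is over the 40 N limit, which applies only to the arm and gripper body, but I could not confirm that the fingers are exempt.
- **Ring D:** It was knocked about 28 mm aside while the arm was away. I found it again before grasping it.

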